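# Charge the watch-case polisher

## Task

Use the scoop to move every white porcelain ball from the tray into the steel polishing pan, never touching the balls with the gripper itself, and put the scoop back upright on its cork mat. When all the balls are in, slide the pan along its rails, without lifting it, under the polisher's hood until it is fully home against the back, and only then throw the lever on the hood fully over to start the machine. Leave the other things on the bench where they are.

Things in the scene. Friction and masses are not known exactly. Their poses are not given: they have to be found in the camera images.
- ball0: white glazed porcelain ball, 26 mm in diameter, 22 g, slippery; starts in the tray; origin at its centre. 5 to 8 of the eight are present, any others are absent (None)
- ball1: white glazed porcelain ball, 26 mm in diameter, 22 g, slippery; starts in the tray; origin at its centre. 5 to 8 of the eight are present, any others are absent (None)
- ball2: white glazed porcelain ball, 26 mm in diameter, 22 g, slippery; starts in the tray; origin at its centre. 5 to 8 of the eight are present, any others are absent (None)
- ball3: white glazed porcelain ball, 26 mm in diameter, 22 g, slippery; starts in the tray; origin at its centre. 5 to 8 of the eight are present, any others are absent (None)
- ball4: white glazed porcelain ball, 26 mm in diameter, 22 g, slippery; starts in the tray; origin at its centre. 5 to 8 of the eight are present, any others are absent (None)
- ball5: white glazed porcelain ball, 26 mm in diameter, 22 g, slippery; starts in the tray; origin at its centre. 5 to 8 of the eight are present, any others are absent (None)
- ball6: white glazed porcelain ball, 26 mm in diameter, 22 g, slippery; starts in the tray; origin at its centre. 5 to 8 of the eight are present, any others are absent (None)
- ball7: white glazed porcelain ball, 26 mm in diameter, 22 g, slippery; starts in the tray; origin at its centre. 5 to 8 of the eight are present, any others are absent (None)
- scoop: steel scoop, 82 long (x) x 66 wide (y), flat floor 1.6 mm thick, side walls 28 mm high and 2 mm thick that stop 12 mm short of the lip, back wall 34 mm high at -x, open mouth at +x; weighs about 0.18 kg; origin at the centre of its underside, z up. A post at the back (x -41 to -31 mm) carries a wooden grip bar over the bowl along x, from x -41 to +30 mm, 16 mm wide in y, z 64 to 88 mm
- scoop_grip (a point): middle of the scoop's grip bar, at (-5, 0, 76) mm in the scoop's frame; axes as the scoop's
- rest: cork mat for the scoop, fixed, 160 (x) x 120 (y) x 4 mm; origin at the centre of its underside
- tray: dark wooden tray that holds the balls, fixed; origin at the centre of its underside, x along its length. Floor top at z 4 mm, flat from x -92 to +92 mm and between side walls 116 mm apart (y -58 to +58); at both ends a 45 degree ramp rises from x = +-92 mm, 30 mm high, to an upright end wall (inner face x = +-124 mm) 64 mm high; side walls 4 mm thick, 34 mm high; 256 x 124 mm overall
- pan: loose square steel pan, 130 x 130 x 45 mm high, walls and floor 4 mm, about 0.35 kg, with a brass watch case (42 mm across, top 15 mm up) fixed in its middle; origin at the centre of its underside. A black finger grip, 14 mm thick in x, sticks out at +y from y 65 to 115 mm, z 12 to 46 mm. It stands on the polisher's deck between the rails, its axes parallel to the polisher's
- polisher: grey polisher, fixed; origin under the centre of its deck (168 x 340 mm, top at z 8). Rails along y, 136 mm apart inside, top z 30. Hood over the deck from y -15 to -170 mm, open to +y, roof underside z 90, top 106; back stop at y -158, so the pan's origin is at y -93 mm when home. Motor housing beside the hood, x 84 to 154 mm
- lever (a joint): angle of the toggle lever on the hood's roof, rad: about 0 (leaning to the polisher's -x) is off, 1.0 (leaning to +x) is fully over, on; it stays where it is left. 75 mm long, pivot at (0, -105, 128) mm in the polisher's frame, turning about the polisher's y axis
- lever_tip (a point): centre of the lever's black ball, 26 mm in diameter
- loupe: black eye loupe, 42 mm across, 36 mm high; leave alone
- watch_head: loose brass watch head, 42 x 50 mm, 9 mm high; leave alone
- oil_jar: small jar, 44 mm across, 55 mm high; leave alone
- driver: screwdriver, 140 mm long; leave alone

How it is judged:
By the outcome, as a careful person would: the job done as asked, in the order asked, and still so for the second after the job is handed in, with the robot touching nothing.
Of ball0, ball1, ball2, ball3, ball4, ball5, ball6, ball7 only 5 to 8 are there at a start; the rules pass over those that are not, and their reading is None.
At some moment in a run one of scoop, pan may be knocked a few centimetres aside while the robot is not near it.
It also fails if it takes over 210 s, if anything falls off the work surface, if the arm or the gripper's body presses on something with over 40 N, if the wrist force passes 120 N, or if a joint passes its speed limit or range.

## Robot

A 7-joint arm with a two-finger parallel gripper is mounted at the origin on the work surface. World frame = base frame: x ahead of the robot, y to its left, z up, the work surface at z = 0. Lengths are in m, angles in rad, forces in N, time in s.
With the tool pointing down it reaches from about 0.425 to 0.875 m from the base axis. Payload 8.4 kg.
Tool frame: the origin (TCP) lies at the very end of the fingers, on their centre line; the grasp point (between the pads) lies 19 mm behind it; z points along the fingers, y is the line along which they close (so a half turn about z gives the same grasp; the last joint's range is limited). The gripper opens to 85 mm and grips with 20 to 120 N. Pads are 22 mm wide; open, the fingers measure 114 mm over their backs; the gripper's body (76 mm by 85 mm) begins 54 mm behind the grasp point. The pads swing forward as they close: fully open they stand 13 mm farther back than shut.
Start: joints at [-1.383, 0.333, 0.04, 1.465, -0.013, 1.343, -0.059], TCP at [0.184, 0.623, 0.231] pointing down, gripper open.
Joint ranges: [-2.58, 2.58], [-0.38, 2.09], [-1.3, 1.39], [0.25, 2.4], [-1.5, 4.64], [0.08, 2.09], [-2.65, 2.65]. Speed limits (rad/s): [2.22, 2.22, 2.79, 2.79, 3.14, 3.14, 3.14].

## Interface

Orientations are given as a unit quaternion [x, y, z, w].
In Python, from bench import get_state, read_camera, job_done gives the robot as it stands.
- The arm moves only by the shell command python3 -m pendant 'ROWS' [OPENING]. ROWS is a JSON object of lists of equal length, an entry for each row: "translation": the shift along the tool's x, y, z in units of 40 mm (1.0 is 40 mm), a list of three; "spin": the turn about the tool's z in units of 8 degrees (1.0 is 8 degrees). A call has exactly 10 rows; each row is the pose to reach, as a shift and turn from the pose commanded when the call began, along the tool's axes at that moment; what a row does not reach only later rows make up. A row lasts 1/10 s, in which the tool goes at most 50 mm and 8.59 degrees, less where a joint would pass 70% of its speed; a pose out of reach is approached as far as the arm can. A call with a gripper value outside its range is refused whole. OPENING is the closure, from -1 (fully open) to 1 (shut), set as the call begins (- or left out, the last holds). The fingers move at their own pace and stop on an object; the grip force is fixed at half the most. Time passes only in rows, so rows that repeat a pose let the fingers close, or fill a call up. It gives the time, the measured TCP pose, the force, the opening and the grip force at its end, in the units of the state.
- get_state(): the state, without advancing time (a new reading comes with each control period).
- read_camera(name): name is "side" or "top" or "wrist"; returns a dict with "color" (480x640x3 uint8, blue, green, red), "depth" (480x640 float32, m along the optical axis (not along the pixel's ray), 0 where there is no reading), "vfov" (degrees; the focal length in pixels is half the picture's height over the tangent of half this angle, whatever the lens; pixels are square), "cx", "cy" (the principal point, pixels), "k1" (the pictures are not rectified: a ray, as slopes to the right and down, at radius r is drawn at 1 + k1 r^2 times it, then the intrinsics apply), "extrinsics" (4x4, takes a point from world to camera coordinates). Camera axes: x right, y down, z forward; pixel columns grow to the right and rows downward; lengths in m; the calibration is good to about 2 mm. A picture is of the moment at which its call begins.
- job_done(): hands the job in; it is judged then, once.
The state is a dict: "time_s": time; "qpos": joint angles; "joint_velocities": joint speeds; "tau": joint torques, N m; "ee_pos": TCP position; "tool_rot": TCP orientation; "ft_force": force on the tool from outside, world axes, zero at the start; "torque": the same for the moment, N m; "opening": finger opening in m; "gripper_force": force on a finger pad.
Only numpy, scipy, OpenCV 4.12 (cv2) and the standard library are available. Lean on these libraries where they do the work, as an engineer would, in place of code of your own. Each camera call takes 0.05 s, during which the arm holds its last target. There are 200 camera calls.

## Working session

There is one attempt and no reset: what is moved stays moved. The work goes in short steps, Python scripts to look and compute and a shell command to move; the robot and the scene stay as the last step left them, time stands still between calls to the robot, and variables do not carry over. Pictures are saved under pics/ and viewed, at most 16 in all, crops included, and the job is handed in when it is done.

```bash
mkdir -p pics; ls; cat > h.py <<'E'
import numpy as np, cv2
from bench import get_state, read_camera
def cam(n,save=None):
    c=read_camera(n); c['f']=240/np.tan(np.radians(c['vfov'])/2)
    if save: cv2.imwrite('pics/'+save,c['color'])
    return c
def undist(c,u,v):
    K=np.array([[c['f'],0,c['cx']],[0,c['f'],c['cy']],[0,0,1]])
    p=np.stack([np.atleast_1d(u),np.atleast_1d(v)],-1).astype(np.float64).reshape(-1,1,2)
    return cv2.undistortPoints(p,K,np.array([c['k1'],0,0,0,0.])).reshape(-1,2)
def ray(c,u,v):
    s=undist(c,u,v); E=np.array(c['extrinsics']); R,t=E[:3,:3],E[:3,3]
    d=np.c_[s,np.ones(len(s))]@R; return -R.T@t,d
def onplane(c,u,v,z):
    o,d=ray(c,u,v); k=(z-o[2])/d[:,2]; return o+d*k[:,None]
def cloud(c):
    v,u=np.mgrid[0:480,0:640]; o,d=ray(c,u.ravel(),v.ravel())
    return (o+d*c['depth'].reshape(-1,1)).reshape(480,640,3)
E
python3 - <<'E'
from h import *
for n in('top','side','wrist'):
    c=cam(n,n+'0.png'); np.save(n+'0.npy',c,allow_pickle=True)
    E=np.array(c['extrinsics']); print(n,c['vfov'],c['cx'],c['cy'],c['k1'],-E[:3,:3].T@E[:3,3])
s=get_state();print({k:np.round(v,3) for k,v in s.items()})
E
```

```text
pics
top 56.01336093809668 315.8748975796631 240.46620384710022 -0.06573947541299537 [0.40841939 0.09202722 0.94332097]
side 56.05451480211709 308.5365248426176 246.09193380256932 0.010226380969048826 [ 0.52643774 -0.73782884  0.81365742]
wrist 61.86009305069668 324.0812467128122 239.6611916468802 -0.07869267649958173 [0.10405195 0.64711401 0.37345251]
{'time_s': np.float64(0.15), 'qpos': array([-1.383,  0.334,  0.04 ,  1.466, -0.013,  1.343, -0.059]), 'joint_velocities': array([ 0.001, -0.001,  0.001, -0.003,  0.001, -0.002,  0.001]), 'tau': array([ 2.0000e-03, -6.5904e+01,  1.3670e+00, -4.0587e+01,  1.7000e-02,
        1.0000e-02, -0.0000e+00]), 'ee_pos': array([0.184, 0.623, 0.231]), 'tool_rot': array([ 0.143,  0.99 , -0.001, -0.   ]), 'ft_force': array([0.021, 0.487, 0.435]), 'torque': array([0.009, 0.032, 0.02 ]), 'gripper_force': np.float64(0.0), 'opening': np.float64(0.085)}
```

View pics/top0.png

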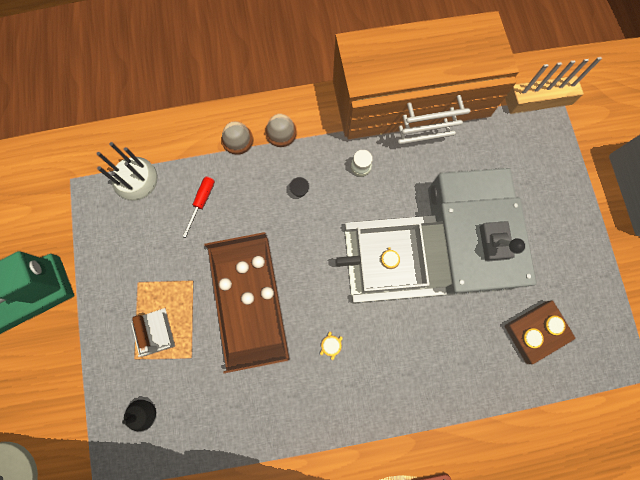

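View pics/side0.png

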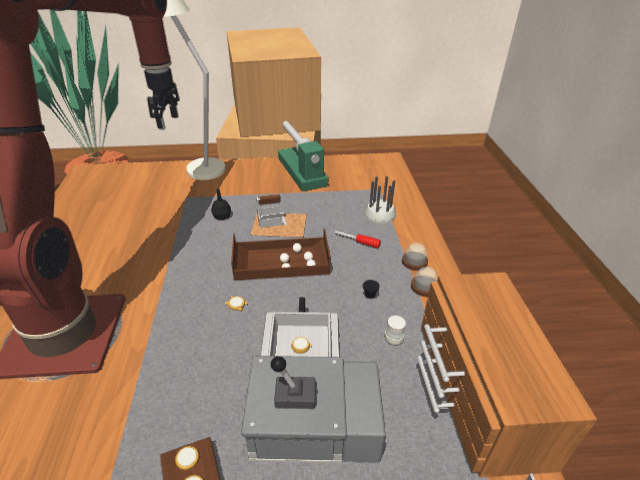

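The top view shows five white balls (242,267), (258,262), (225,284), (248,298) and (267,293) in the brown tray. The scoop is on its cork mat at (153,332), and the pan is at (390,258) with its black grip at (347,261). The hood is on the right, with the lever ball at (517,245). The side view agrees: five balls, and the lever ball at (278,363).

```bash
cat > m.py <<'E'
from h import *
def rect(P,l):
    r=cv2.minAreaRect((P[:,:2]*1000).astype(np.float32)); b=cv2.boxPoints(r)
    print(l,len(P),'c',np.round(r[0],1),'size',np.round(r[1],1),'ang',round(r[2],2),'z med',np.round(np.median(P[:,2])*1000,1),np.round(np.percentile(P[:,2],[2,98])*1000,1))
    return r
def big(m):
    n,l,s,_=cv2.connectedComponentsWithStats(m.astype(np.uint8)); return l==1+np.argmax(s[1:,4])
E
python3 - <<'E'
from m import *
for n in('top','side'):
    c=np.load(n+'0.npy',allow_pickle=True).item(); P=cloud(c); hsv=cv2.cvtColor(c['color'],cv2.COLOR_BGR2HSV).astype(int); H,S,V=[hsv[...,i] for i in range(3)]
    Z=P[...,2]; ok=c['depth']>0
    print('==',n)
    g=np.zeros((480,640),bool)
    def win(x0,x1,y0,y1): return ok&(P[...,0]>x0)&(P[...,0]<x1)&(P[...,1]>y0)&(P[...,1]<y1)
    if n=='top':
        for (u,v) in [(242,267),(258,262),(225,284),(248,298),(267,293),(150,332),(192,300),(390,258),(347,261),(517,245),(480,190),(350,225)]:
            print((u,v),hsv[v,u],np.round(P[v,u]*1000))
    # balls
    W=win(.2,.7,.15,.5)&(V>150)&(S<60)&(Z<.06)&(Z>.012)
    k,l,s,ce=cv2.connectedComponentsWithStats(W.astype(np.uint8))
    for i in range(1,k):
        if s[i,4]>25: 
            print('white',s[i],np.round(ce[i],1),'z17',np.round(onplane(c,*ce[i],.017)*1000)[0],'zmax',np.round(Z[l==i].max()*1000))
E
```

```text
== top
(242, 267) [105   2 253] [584. 216.  30.]
(258, 262) [ 90   1 252] [588. 182.  29.]
(225, 284) [110   3 254] [555. 255.  32.]
(248, 298) [105   2 253] [519. 213.  29.]
(267, 293) [ 90   1 252] [522. 174.  29.]
(150, 332) [ 21  31 222] [488. 427.   5.]
(192, 300) [ 15 163 207] [539. 333.   2.]
(390, 258) [ 29  21 251] [548. -88.  26.]
(347, 261) [19 29 98] [554.   4.  53.]
(517, 245) [30 12 62] [ 503. -268.  209.]
(480, 190) [ 30  17 166] [ 638. -280.  100.]
(350, 225) [ 24  16 234] [631. -19.  32.]
white [183 224   8  13  38] [186.2 230.2] z17 [686. 324.  17.] zmax 20.0
white [252 256  12  12 107] [257.5 261.6] z17 [592. 184.  17.] zmax 32.0
white [237 262  11  11 101] [241.9 266.9] z17 [587. 218.  17.] zmax 32.0
white [220 279  11  11  99] [224.7 283.9] z17 [558. 258.  17.] zmax 33.0
white [261 287  12  12 106] [266.8 292.7] z17 [524. 175.  17.] zmax 31.0
white [242 292  11  12  99] [247.1 297.8] z17 [521. 217.  17.] zmax 31.0
white [131 323   7  25  30] [134.  333.9] z17 [489. 456.  17.] zmax 36.0
white [157 327  14  24  48] [165.1 341.9] z17 [462. 394.  17.] zmax 40.0
white [138 349  11   8  26] [141.9 353.5] z17 [447. 444.  17.] zmax 42.0
== side
white [293 243   8   9  57] [296.5 246.9] z17 [558. 262.  17.] zmax 31.0
white [304 252  12  14 102] [309.  258.7] z17 [589. 208.  17.] zmax 32.0
white [280 254   9   8  58] [283.9 257.4] z17 [521. 219.  17.] zmax 32.0
white [282 263   8   5  26] [285.5 265.1] z17 [524. 186.  17.] zmax 35.0
```

```bash
python3 - <<'E'
from m import *
for n in('top','side'):
    c=np.load(n+'0.npy',allow_pickle=True).item(); P=cloud(c); hsv=cv2.cvtColor(c['color'],cv2.COLOR_BGR2HSV).astype(int); H,S,V=[hsv[...,i] for i in range(3)]
    Z=P[...,2]; ok=c['depth']>0
    print('==',n)
    def win(x0,x1,y0,y1,z0,z1): return ok&(P[...,0]>x0)&(P[...,0]<x1)&(P[...,1]>y0)&(P[...,1]<y1)&(Z>z0)&(Z<z1)
    def R(m,l):
        if m.sum()>5: return rect(P[big(m)],l)
    R(win(.35,.6,.3,.55,.0,.012)&(S>110)&(V>120),'cork')
    R(win(.35,.6,.3,.55,.075,.11)&(S>60),'gripbar')
    R(win(.35,.6,.3,.55,.075,.11),'gripbar all')
    R(win(.35,.6,.3,.55,.02,.11),'scoop >20')
    R(win(.35,.75,.1,.33,.022,.08)&(S>70),'tray walls >22')
    R(win(.35,.75,.1,.33,.052,.08)&(S>70),'tray ends')
    R(win(.42,.7,-.16,.03,.044,.065)&(V>150),'pan rim')
    R(win(.42,.7,-.16,.03,.02,.065)&(V>150),'pan+rails')
    R(win(.45,.65,-.03,.05,.03,.07)&(V<125),'pan grip')
    R(win(.4,.8,-.42,-.1,.095,.12),'hood top')
    m=win(.4,.6,-.42,-.15,.17,.24); 
    if m.sum(): R(m,'lever ball')
E
```

```text
== top
cork 2882 c [509.7 396.8] size [120.1 159.4] ang 81.61 z med 3.8 [0.8 7.3]
gripbar 350 c [483.7 416.7] size [66.  18.1] ang 8.46 z med 90.6 [76.8 94.5]
gripbar all 400 c [481.6 416.4] size [70.2 18.1] ang 8.46 z med 90.6 [76.8 94.4]
scoop >20 690 c [481.  416.7] size [71.4 68. ] ang 8.63 z med 84.9 [21.6 94. ]
tray walls >22 2038 c [511.7 217. ] size [256.1 125.5] ang 1.23 z med 33.1 [22.4 65.5]
tray ends 208 c [637.1 218.3] size [  5.5 122.7] ang 1.12 z med 62.6 [52.8 66.6]
pan rim 525 c [547.9 -88.9] size [131.5 131. ] ang 84.4 z med 53.0 [49.8 56. ]
pan+rails 966 c [558.3 -79. ] size [153.  149.8] ang 84.31 z med 50.7 [27.1 55.7]
pan grip 272 c [543.2  -1.5] size [110.8  54.6] ang 0.93 z med 52.2 [30.9 56.5]
hood top 8317 c [ 563.4 -267.3] size [161.2 243.5] ang 84.41 z med 105.3 [ 97.5 109.5]
lever ball 202 c [ 503.  -271.6] size [24.6 23.4] ang 35.63 z med 206.1 [172.9 211.8]
== side
cork 759 c [509.5 395.5] size [123.  158.7] ang 82.89 z med 4.2 [1.2 7.8]
gripbar 147 c [484.  414.1] size [63.3 19.2] ang 6.63 z med 87.3 [75.6 93.4]
gripbar all 168 c [481.6 413.8] size [71.  19.2] ang 6.63 z med 87.3 [75.4 93.7]
scoop >20 398 c [481.7 415.4] size [72.  74.8] ang 8.49 z med 70.0 [20.7 92.8]
tray walls >22 1275 c [511.7 215.8] size [256.2 132.7] ang 1.06 z med 31.0 [22.5 65. ]
tray ends 69 c [385.9 212.8] size [  4.6 122.3] ang 1.08 z med 63.1 [52.5 66.2]
pan rim 359 c [549.3 -84.1] size [124.7 130.5] ang 84.2 z med 52.4 [44.7 55.5]
pan+rails 910 c [540.6 -73.1] size [144.4 150.3] ang 84.05 z med 35.5 [21.8 55. ]
pan grip 82 c [ 5.574e+02 -2.000e-01] size [44.7 11.9] ang 86.6 z med 53.8 [51.2 56.5]
hood top 9263 c [ 564.5 -269.1] size [161.4 241.8] ang 84.59 z med 105.5 [ 97.5 109.5]
lever ball 241 c [ 504.8 -274.7] size [24.2 24.3] ang 40.59 z med 205.1 [171.6 212.2]
```

```bash
cat > go.py <<'E'
# units to reach TCP (mm) with the tool's closing line at angle a (deg)
import sys,numpy as np
from scipy.spatial.transform import Rotation as Ro
from bench import get_state
s=get_state(); R=Ro.from_quat(s['tool_rot']).as_matrix(); p=np.array(s['ee_pos'])*1000
yaw=np.degrees(np.arctan2(R[1,1],R[0,1]))
np.set_printoptions(suppress=True)
if len(sys.argv)>2:
    x,y,z,a=map(float,sys.argv[1:5]); d=R.T@(np.array([x,y,z])-p)/40
    print('shift',np.round(d,3),'spin',round(-((a-yaw+90)%180-90)/8,3))
print('t',round(float(s['time_s']),2),'p',np.round(p,1),'yaw',round(yaw,2),'tilt',np.round(R[:2,2],4),'F',np.round(s['ft_force'],1),'T',np.round(s['torque'],2),'op',round(float(s['opening'])*1000,1),'gf',round(float(s['gripper_force']),1),'q7',round(float(s['qpos'][6]),2))
E
python3 go.py 482 415.5 180 98.5
```

```text
shift [-8.619 -2.868  1.27 ] spin -3.117
t 0.15 p [183.8 623.1 230.6] yaw 73.57 tilt [-0.0003 -0.0012] F [0.  0.5 0.4] T [0.01 0.03 0.02] op 85.4 gf 0.0 q7 -0.06
```

```bash
python3 -m pendant '{"translation":[[-0.8,-0.3,0.1],[-1.8,-0.6,0.2],[-2.8,-0.9,0.4],[-3.8,-1.3,0.6],[-4.8,-1.6,0.7],[-5.8,-1.9,0.8],[-6.7,-2.2,0.9],[-7.6,-2.5,1.1],[-8.3,-2.75,1.2],[-8.62,-2.87,1.27]],"spin":[-0.3,-0.6,-0.9,-1.3,-1.6,-1.9,-2.2,-2.5,-2.8,-3.12]}' -1
python3 go.py 482 415.5 61 98.5
python3 - <<'E'
from m import *
c=cam('wrist','w1.png')
E
```

```text
time_s: 1.15
ee_pos: [0.4849, 0.4125, 0.1798]
tool_rot: [-0.073, 0.997, -0.001, 0.0]
ft_force: [-0.5, 0.0, 0.2]
opening: 0.0855
gripper_force: 0.0
shift [0.061 0.091 2.969] spin -0.015
t 1.15 p [484.9 412.5 179.8] yaw 98.38 tilt [ 0.0004 -0.0019] F [-0.5  0.   0.2] T [-0.02  0.   -0.06] op 85.5 gf 0.0 q7 0.98
```

View pics/w1.png

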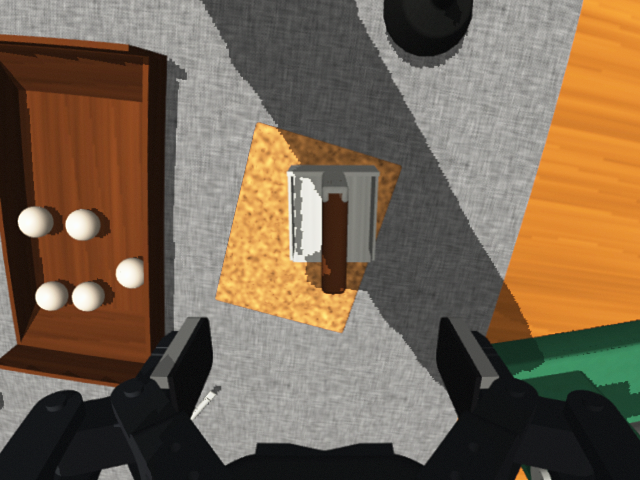

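The wrist view shows the grip bar at (334,240), its post at the top (335,187) toward −x, and the mouth at the bottom (+x). All five balls are on the left.

```bash
cat > bar.py <<'E'
from m import *
import sys
def bar(n,x,y,z0=.06,z1=.2,r=.08):
    c=cam(n); P=cloud(c); hsv=cv2.cvtColor(c['color'],cv2.COLOR_BGR2HSV).astype(int)
    m=(c['depth']>0)&(np.hypot(P[...,0]-x,P[...,1]-y)<r)&(P[...,2]>z0)&(P[...,2]<z1)&(hsv[...,1]>90)&(hsv[...,0]<20)
    Q=P[big(m)]; rect(Q,n+' bar'); return Q
if __name__=='__main__': bar(sys.argv[1],float(sys.argv[2])/1000,float(sys.argv[3])/1000,float(sys.argv[4])/1000)
E
python3 bar.py wrist 482 415 70; python3 bar.py top 482 415 70;  python3 go.py 482 415.5 61 98.5
```

```text
wrist bar 2271 c [483.1 419.1] size [64.8 15.4] ang 8.47 z med 91.9 [89.2 93.4]
top bar 206 c [472.  414.6] size [41.  16.8] ang 10.11 z med 90.5 [78.3 94.3]
shift [0.007 0.016 2.976] spin -0.017
t 1.3 p [482.4 415.  180. ] yaw 98.37 tilt [-0.0007 -0.0007] F [-0.8  0.8 -0.8] T [ 0.09  0.05 -0.  ] op 85.1 gf 0.0 q7 0.98
```

```bash
python3 -m pendant '{"translation":[[0,0.05,0.5],[0,0.07,1.1],[0,0.07,1.7],[0,0.07,2.2],[0,0.07,2.6],[0,0.07,2.85],[0,0.07,2.97],[0,0.07,2.97],[0,0.07,2.97],[0,0.07,2.97]],"spin":[0,0,0,0,0,0,0,0,0,0]}' -1
python3 go.py; python3 -m pendant '{"translation":[[0,0,0],[0,0,0],[0,0,0],[0,0,0],[0,0,0],[0,0,0],[0,0,0],[0,0,0],[0,0,0],[0,0,0]],"spin":[0,0,0,0,0,0,0,0,0,0]}' 1; python3 go.py
```

```text
time_s: 2.3
ee_pos: [0.4822, 0.419, 0.0627]
tool_rot: [-0.074, 0.997, 0.001, 0.001]
ft_force: [0.4, 0.0, -0.0]
opening: 0.0855
gripper_force: 0.0
t 2.3 p [482.2 419.   62.7] yaw 98.52 tilt [0.0011 0.0011] F [ 0.4  0.  -0. ] T [-0.01  0.03  0.05] op 85.5 gf 0.0 q7 0.99
time_s: 3.3
ee_pos: [0.4817, 0.4185, 0.0618]
tool_rot: [-0.074, 0.997, -0.0, 0.0]
ft_force: [-0.3, -1.3, 1.9]
opening: 0.0153
gripper_force: 58.7
t 3.3 p [481.7 418.5  61.8] yaw 98.52 tilt [ 0. -0.] F [-0.3 -1.3  1.9] T [-0.11  0.1   0.06] op 15.3 gf 58.7 q7 0.99
```

```bash
python3 - <<'E'
import math
# tray axis 1.1 deg, target scoop yaw 1.1 ; lane y=193+... 
t=math.radians(1.1); c=(511.7,216.5)
def w(x,y): return (c[0]+x*math.cos(t)-y*math.sin(t), c[1]+x*math.sin(t)+y*math.cos(t))
for x,y in[(-70,-23),(-62,-23),(0,-23),(60,-23),(-62,20),(60,20)]: print((x,y),[round(v,1) for v in w(x,y)])
for b in[(590,183),(587,215),(558,259),(523,175),(521,217)]:
    dx,dy=b[0]-c[0],b[1]-c[1]; print(b,round(dx*math.cos(t)+dy*math.sin(t)),round(-dx*math.sin(t)+dy*math.cos(t)))
E
```

```text
(-70, -23) [442.2, 192.2]
(-62, -23) [450.2, 192.3]
(0, -23) [512.1, 193.5]
(60, -23) [572.1, 194.7]
(-62, 20) [449.3, 235.3]
(60, 20) [571.3, 237.6]
(590, 183) 78 -35
(587, 215) 75 -3
(558, 259) 47 42
(523, 175) 11 -42
(521, 217) 9 0
```

```bash
python3 -m pendant '{"translation":[[0,0,-0.2],[0,0,-0.6],[0,0,-1.1],[0,0,-1.6],[0,0,-2.0],[0,0,-2.3],[0,0,-2.4],[0,0,-2.4],[0,0,-2.4],[0,0,-2.4]],"spin":[0,0,0,0,0,0,0,0,0,0]}'
python3 go.py 449.4 193.3 130 91.1; python3 bar.py wrist 482 418 120;python3 bar.py side 482 418 120
```

```text
time_s: 4.3
ee_pos: [0.4813, 0.4182, 0.1566]
tool_rot: [-0.074, 0.997, -0.001, -0.001]
ft_force: [-0.3, -0.4, -1.9]
opening: 0.0155
gripper_force: 58.7
shift [ 1.62  -5.441  0.674] spin 0.929
t 4.3 p [481.3 418.2 156.6] yaw 98.53 tilt [-0.0013 -0.0013] F [-0.3 -0.4 -1.9] T [0.   0.03 0.  ] op 15.5 gf 58.7 q7 0.98
wrist bar 6504 c [484.5 419.4] size [61.9 17.2] ang 9.82 z med 186.8 [184.  188.2]
side bar 67 c [504.6 415.2] size [23.2 13.6] ang 23.14 z med 177.8 [164.6 188.4]
```

```bash
python3 -m pendant '{"translation":[[0.1,-0.3,0],[0.3,-0.9,0],[0.5,-1.6,0.1],[0.7,-2.4,0.2],[0.95,-3.2,0.3],[1.2,-4.0,0.5],[1.4,-4.7,0.6],[1.55,-5.2,0.67],[1.62,-5.4,0.67],[1.62,-5.44,0.67]],"spin":[0.1,0.2,0.3,0.4,0.5,0.6,0.7,0.8,0.93,0.93]}'
python3 go.py 449.4 193.3 80 91.1;python3 - <<'E'
from m import *
c=cam('wrist','w2.png')
E
```

```text
time_s: 5.4
ee_pos: [0.45, 0.1932, 0.1313]
tool_rot: [-0.008, 1.0, 0.0, 0.0]
ft_force: [-0.6, -0.6, -1.9]
opening: 0.0151
gripper_force: 58.7
shift [0.014 0.001 1.283] spin -0.016
t 5.4 p [450.  193.2 131.3] yaw 90.97 tilt [0.0005 0.0006] F [-0.6 -0.6 -1.9] T [ 0.03  0.05 -0.01] op 15.1 gf 58.7 q7 1.12
```

View pics/w2.png

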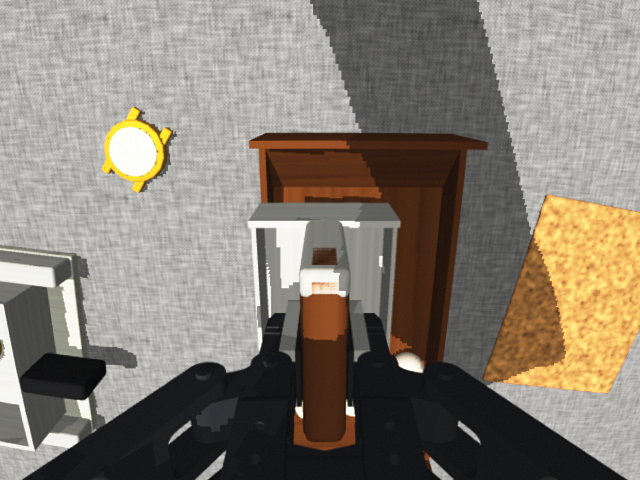

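The scoop is held level and aligned over the −x end of the tray, with its back at about (325,213) and the tray's end wall at (370,142).

```bash
python3 -m pendant '{"translation":[[0,0,0.2],[0,0,0.5],[0,0,0.8],[0,0,1.05],[0,0,1.2],[0,0,1.28],[0,0,1.33],[0,0,1.38],[0,0,1.42],[0,0,1.44]],"spin":[0,0,0,0,0,0,0,0,0,0]}'
python3 go.py 449.4 193.3 64.6 91.1
```

```text
time_s: 6.45
ee_pos: [0.45, 0.1938, 0.0734]
tool_rot: [-0.009, 1.0, 0.0, 0.0]
ft_force: [-0.3, -0.5, -2.9]
opening: 0.0149
gripper_force: 58.7
shift [ 0.015 -0.012  0.221] spin -0.002
t 6.45 p [450.  193.8  73.4] yaw 91.08 tilt [0.0003 0.0002] F [-0.3 -0.5 -2.9] T [ 0.   -0.02  0.01] op 14.9 gf 58.7 q7 1.14
```

```bash
python3 -m pendant '{"translation":[[0,0,0.02],[0,0,0.05],[0,0,0.08],[0,0,0.1],[0,0,0.13],[0,0,0.15],[0,0,0.17],[0,0,0.19],[0,0,0.21],[0,0,0.21]],"spin":[0,0,0,0,0,0,0,0,0,0]}'
python3 go.py 449.4 193.3 64.6 91.1
python3 - <<'E'
from bar import *
Q=bar('wrist',.45,.193,.07,.11)
A=np.c_[Q[:,:2]-Q[:,:2].mean(0),np.ones(len(Q))]; k=np.linalg.lstsq(A,Q[:,2],rcond=None)[0]; print('slope deg',np.degrees(np.arctan(k[:2])),k[2])
E
```

```text
time_s: 7.45
ee_pos: [0.4511, 0.194, 0.0657]
tool_rot: [-0.009, 1.0, 0.0, 0.001]
ft_force: [2.8, -0.1, 4.0]
opening: 0.0151
gripper_force: 59.8
shift [ 0.042 -0.018  0.028] spin -0.003
t 7.45 p [451.1 194.   65.7] yaw 91.07 tilt [0.0022 0.0009] F [ 2.8 -0.1  4. ] T [-0.07 -0.55  0.03] op 15.1 gf 59.8 q7 1.14
wrist bar 6566 c [454.4 194.7] size [62.4 17.3] ang 2.34 z med 96.0 [93.  97.3]
slope deg [0.0525772  0.54071902] 0.09579550630377691
```

```bash
cat > tilt.py <<'E'
import sys
from bar import *
s=get_state(); p=s['ee_pos']
Q=bar('wrist',p[0],p[1],p[2]+.018,p[2]+.05)
# top face: brown points; fit along tool x, robustly
d=Q[:,:2]-p[:2]; z=Q[:,2]
for _ in range(6):
    A=np.c_[d,np.ones(len(d))]; k=np.linalg.lstsq(A,z,rcond=None)[0]; r=z-A@k; m=np.abs(r)<max(.0006,1.5*np.median(np.abs(r))); d,z=d[m],z[m]
print('slope deg x,y',np.round(np.degrees(np.arctan(k[:2])),2),'top at tcp mm',np.round(k[2]*1000,1),len(d))
E
python3 -m pendant '{"translation":[[0.02,0,0.02],[0.05,0,0.04],[0.08,0,0.06],[0.1,0,0.08],[0.12,0,0.1],[0.14,0,0.12],[0.15,0,0.13],[0.15,0,0.13],[0.15,0,0.13],[0.15,0,0.13]],"spin":[0,0,0,0,0,0,0,0,0,0]}'
python3 go.py 449.4 193.3 64.6 91.1; python3 tilt.py
```

```text
time_s: 8.5
ee_pos: [0.451, 0.1949, 0.0643]
tool_rot: [-0.009, 1.0, 0.002, 0.007]
ft_force: [13.3, -3.7, 24.2]
opening: 0.0149
gripper_force: 62.7
shift [ 0.04  -0.039 -0.008] spin -0.011
t 8.5 p [451.  194.9  64.3] yaw 91.02 tilt [0.0134 0.005 ] F [13.3 -3.7 24.2] T [-0.95 -2.99  0.06] op 14.9 gf 62.7 q7 1.13
wrist bar 6621 c [454.4 195.2] size [62.9 16.9] ang 0.79 z med 94.7 [91.7 96.2]
slope deg x,y [1.18 0.58] top at tcp mm 94.7 3516
```

```bash
python3 -m pendant '{"translation":[[-0.1,0,-0.3],[-0.1,0,-0.7],[-0.1,0,-1.2],[-0.1,0,-1.7],[-0.1,0,-2],[-0.1,0,-2],[-0.1,0,-2],[-0.1,0,-2],[-0.1,0,-2],[-0.1,0,-2]],"spin":[0,0,0,0,0,0,0,0,0,0]}'
python3 tilt.py; python3 go.py 598 196 126 91.1; 
```

```text
time_s: 9.55
ee_pos: [0.4475, 0.1935, 0.1391]
tool_rot: [-0.009, 1.0, -0.0, -0.0]
ft_force: [-0.7, -0.2, -1.8]
opening: 0.0151
gripper_force: 58.9
wrist bar 6598 c [451.1 193.8] size [62.7 16.9] ang 0.23 z med 169.4 [166.4 170.7]
slope deg x,y [0.09 0.13] top at tcp mm 169.4 3548
shift [-3.76  -0.01   0.327] spin -0.001
t 9.6 p [447.6 193.6 139.2] yaw 91.09 tilt [-0.0008 -0.0006] F [ 0.2  0.7 -2.3] T [-0.01 -0.04  0.03] op 15.3 gf 58.9 q7 1.11
```

```bash
python3 -m pendant '{"translation":[[-0.3,0,0],[-0.8,0,0],[-1.4,0,0],[-2,0,0],[-2.6,0,0],[-3.2,0,0],[-3.6,0,0.1],[-3.72,0,0.2],[-3.75,0,0.3],[-3.75,0,0.4]],"spin":[0,0,0,0,0,0,0,0,0,0]}'
python3 go.py
python3 -m pendant '{"translation":[[0,0,0.05],[0,0,0.1],[0,0,0.15],[0,0,0.2],[0,0,0.25],[0,0,0.3],[0,0,0.3],[0,0,0.3],[0,0,0.3],[0,0,0.3]],"spin":[0,0,0,0,0,0,0,0,0,0]}'
python3 go.py;python3 tilt.py
```

```text
time_s: 10.6
ee_pos: [0.5974, 0.1965, 0.1231]
tool_rot: [-0.01, 1.0, -0.0, -0.0]
ft_force: [1.1, -0.2, -2.0]
opening: 0.0149
gripper_force: 58.8
t 10.6 p [597.4 196.5 123.1] yaw 91.1 tilt [-0.0008 -0.0003] F [ 1.1 -0.2 -2. ] T [ 0.   -0.03  0.01] op 14.9 gf 58.8 q7 1.3
time_s: 11.6
ee_pos: [0.5973, 0.1971, 0.1206]
tool_rot: [-0.009, 1.0, 0.002, 0.001]
ft_force: [-35.0, -9.3, 67.3]
opening: 0.0155
gripper_force: 69.6
t 11.6 p [597.3 197.1 120.6] yaw 91.09 tilt [0.0015 0.0042] F [-35.   -9.3  67.3] T [-2.23  7.01 -0.17] op 15.5 gf 69.6 q7 1.3
wrist bar 6898 c [598.1 197.2] size [17. 66.] ang 89.62 z med 151.2 [148.4 152.6]
slope deg x,y [0.54 0.1 ] top at tcp mm 151.3 3791
```

```bash
python3 -m pendant '{"translation":[[0,0,-0.15],[0,0,-0.3],[0,0,-0.35],[-0.1,0,-0.35],[-0.2,0,-0.35],[-0.3,0,-0.35],[-0.4,0,-0.35],[-0.4,0,-0.35],[-0.4,0,-0.35],[-0.4,0,-0.35]],"spin":[0,0,0,0,0,0,0,0,0,0]}'
python3 go.py; python3 tilt.py
python3 -m pendant '{"translation":[[0,0,0.05],[0.04,0,0.1],[0.08,0,0.13],[0.14,0,0.16],[0.2,0,0.19],[0.26,0,0.22],[0.32,0,0.25],[0.38,0,0.28],[0.44,0,0.28],[0.44,0,0.28]],"spin":[0,0,0,0,0,0,0,0,0,0]}'
python3 go.py;python3 tilt.py
```

```text
time_s: 12.65
ee_pos: [0.6137, 0.1968, 0.1256]
tool_rot: [-0.009, 1.0, -0.0, -0.0]
ft_force: [1.5, 0.8, -2.4]
opening: 0.015
gripper_force: 59.3
t 12.65 p [613.7 196.8 125.6] yaw 91.09 tilt [-0.0002 -0.0001] F [ 1.5  0.8 -2.4] T [ 0.06  0.   -0.01] op 15.0 gf 59.3 q7 1.31
wrist bar 6613 c [616.5 197.1] size [62.4 16.8] ang 0.25 z med 156.0 [153.2 157.4]
slope deg x,y [0.31 0.1 ] top at tcp mm 156.1 3641
time_s: 13.7
ee_pos: [0.5978, 0.1968, 0.1164]
tool_rot: [-0.009, 1.0, 0.001, 0.002]
ft_force: [1.2, -0.5, 8.0]
opening: 0.0151
gripper_force: 61.6
t 13.7 p [597.8 196.8 116.4] yaw 91.08 tilt [0.0042 0.0014] F [ 1.2 -0.5  8. ] T [-0.18 -0.78 -0.04] op 15.1 gf 61.6 q7 1.3
wrist bar 7164 c [599.9 197.5] size [62.1 17. ] ang 2.36 z med 147.1 [142.6 151.7]
slope deg x,y [7.59 0.1 ] top at tcp mm 147.4 3808
```

```bash
python3 -m pendant '{"translation":[[0,0,-0.3],[0,0,-0.6],[0.3,0,-0.6],[0.8,0.02,-0.6],[1.4,0.04,-0.6],[2,0.05,-0.6],[2.6,0.06,-0.6],[3.2,0.08,-0.6],[3.6,0.08,-0.4],[3.7,0.08,0]],"spin":[0,0,0,0,0,0,0,0,0,0]}'
python3 go.py 450 193.3 68 91.1; python3 tilt.py
```

```text
time_s: 14.75
ee_pos: [0.4461, 0.1974, 0.115]
tool_rot: [-0.01, 1.0, 0.001, 0.0]
ft_force: [0.2, 0.4, -2.9]
opening: 0.0153
gripper_force: 60.3
shift [-0.094 -0.105  1.175] spin 0.009
t 14.75 p [446.1 197.4 115. ] yaw 91.17 tilt [0.0005 0.0015] F [ 0.2  0.4 -2.9] T [ 0.   -0.06 -0.01] op 15.3 gf 60.3 q7 1.11
wrist bar 7442 c [446.9 197.5] size [66.5 16.9] ang 0.0 z med 145.6 [141.5 150. ]
slope deg x,y [6.85 0.29] top at tcp mm 146.0 3909
```

```bash
python3 -m pendant '{"translation":[[-0.05,-0.05,0.2],[-0.1,-0.1,0.5],[-0.1,-0.1,0.8],[-0.1,-0.1,1.0],[-0.1,-0.1,1.1],[-0.1,-0.1,1.17],[-0.1,-0.1,1.2],[-0.12,-0.1,1.23],[-0.15,-0.1,1.26],[-0.2,-0.1,1.28]],"spin":[0,0,0,0,0,0,0,0,0,0]}'
python3 go.py 512 194.5 64 91.1; python3 tilt.py
```

```text
time_s: 15.8
ee_pos: [0.4562, 0.1933, 0.0639]
tool_rot: [-0.01, 1.0, 0.0, -0.0]
ft_force: [-5.6, -1.4, 8.2]
opening: 0.0151
gripper_force: 61.7
shift [-1.395  0.005 -0.002] spin -0.001
t 15.8 p [456.2 193.3  63.9] yaw 91.09 tilt [-0.0005  0.0004] F [-5.6 -1.4  8.2] T [-0.38  1.56 -0.01] op 15.1 gf 61.7 q7 1.16
wrist bar 7116 c [459.  193.7] size [61.9 17.1] ang 1.22 z med 94.8 [90.9 98.4]
slope deg x,y [5.55 0.08] top at tcp mm 95.0 3700
```

```bash
python3 -m pendant '{"translation":[[-0.06,0,0.01],[-0.16,0,0.02],[-0.28,0,0.02],[-0.42,0,0.02],[-0.56,0,0.02],[-0.7,0,0.02],[-0.84,0,0.02],[-0.98,0,0.02],[-1.12,0,0.02],[-1.26,0,0.02]],"spin":[0,0,0,0,0,0,0,0,0,0]}'
python3 -m pendant '{"translation":[[-0.12,0,0],[-0.24,0,0],[-0.36,0,0],[-0.48,0,0],[-0.6,0,0],[-0.7,0,0],[-0.8,0,0],[-0.88,0,0],[-0.94,0,0],[-0.98,0,0]],"spin":[0,0,0,0,0,0,0,0,0,0]}'
python3 go.py 557 195 64 91.1; python3 tilt.py
python3 - <<'E'
from m import *
a=cam('top')['color'][200:400,120:360]; b=cam('side')['color'][190:320,180:380]; w=cam('wrist')['color'][0:480,:]
im=np.zeros((600,800,3),np.uint8); im[:300,:360]=cv2.resize(a,(360,300)); im[:260,380:780]=cv2.resize(b,(400,260)); im[300:600,:400]=cv2.resize(w,(400,300)); cv2.imwrite('pics/c1.png',im)
E
```

```text
time_s: 16.85
ee_pos: [0.5065, 0.1944, 0.0631]
tool_rot: [-0.01, 1.0, 0.0, -0.0]
ft_force: [-4.3, -0.5, 5.1]
opening: 0.0151
gripper_force: 61.5
time_s: 17.85
ee_pos: [0.5457, 0.195, 0.0628]
tool_rot: [-0.01, 1.0, 0.0, -0.0]
ft_force: [-4.0, -0.3, 6.1]
opening: 0.0153
gripper_force: 61.5
shift [-0.282 -0.005 -0.031] spin -0.001
t 17.85 p [545.7 195.   62.8] yaw 91.09 tilt [-0.0007  0.0002] F [-4.  -0.3  6.1] T [0.02 1.65 0.01] op 15.3 gf 61.5 q7 1.27
wrist bar 7255 c [547.1 195.3] size [66.6 17.2] ang 1.43 z med 93.6 [90.4 96.1]
slope deg x,y [3.09 0.47] top at tcp mm 93.8 3900
```

View pics/c1.png

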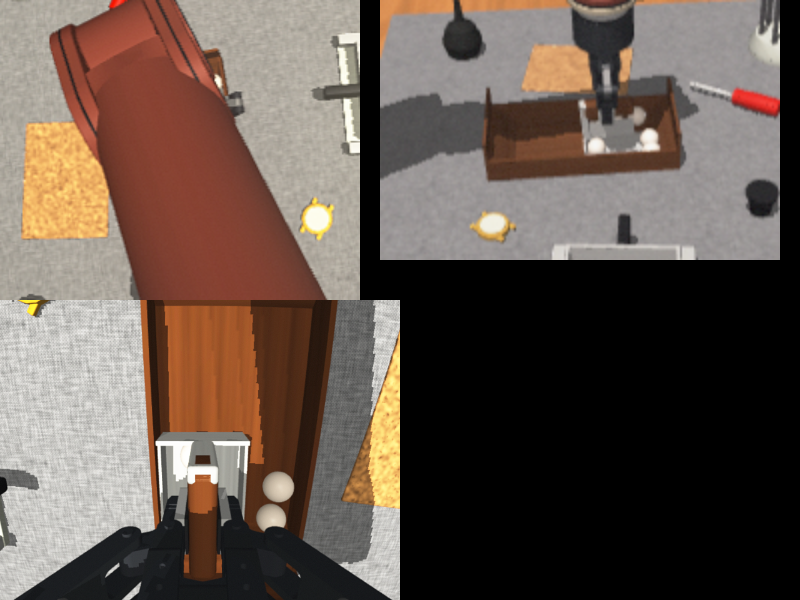

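The composite shows the scoop just short of the +x ramp. One ball is in its mouth, one or two are ahead, and two are on the free +y side.

```bash
python3 -m pendant '{"translation":[[-0.04,0,0],[-0.08,0,0],[-0.12,0,0],[-0.16,0,0],[-0.2,0,0],[-0.24,0,0],[-0.27,0,0],[-0.3,0,0],[-0.32,0,0],[-0.34,0,0]],"spin":[0,0,0,0,0,0,0,0,0,0]}'
python3 go.py
python3 -m pendant '{"translation":[[-0.04,0,-0.04],[-0.08,0,-0.09],[-0.12,0,-0.14],[-0.16,0,-0.19],[-0.2,0,-0.24],[-0.24,0,-0.29],[-0.29,0,-0.34],[-0.34,0,-0.39],[-0.39,0,-0.44],[-0.42,0,-0.5]],"spin":[0,0,0,0,0,0,0,0,0,0]}'
python3 go.py;python3 tilt.py
```

```text
time_s: 19.05
ee_pos: [0.5582, 0.1952, 0.0627]
tool_rot: [-0.01, 1.0, -0.0, -0.001]
ft_force: [-12.5, 0.2, 12.3]
opening: 0.0154
gripper_force: 62.4
t 19.05 p [558.2 195.2  62.7] yaw 91.1 tilt [-0.0028 -0.0001] F [-12.5   0.2  12.3] T [-0.28  3.01 -0.01] op 15.4 gf 62.4 q7 1.28
time_s: 20.05
ee_pos: [0.5771, 0.1953, 0.0828]
tool_rot: [-0.009, 1.0, 0.0, 0.001]
ft_force: [0.2, 0.5, -3.1]
opening: 0.0154
gripper_force: 60.3
t 20.05 p [577.1 195.3  82.8] yaw 91.08 tilt [0.0013 0.0001] F [ 0.2  0.5 -3.1] T [ 0.   -0.   -0.02] op 15.4 gf 60.3 q7 1.29
wrist bar 7263 c [577.9 195.8] size [17.8 66.1] ang 89.85 z med 113.6 [110.3 116.4]
slope deg x,y [3.82 0.04] top at tcp mm 113.8 3928
```

```bash
python3 -m pendant '{"translation":[[0,0,-0.05],[0,0,-0.15],[0,0,-0.35],[0,0,-0.6],[0,0,-0.9],[0,0,-1.15],[0,0,-1.35],[0,0,-1.45],[0,0,-1.5],[0,0,-1.5]],"spin":[0,0,0,0,0,0,0,0,0,0]}'
python3 go.py;python3 tilt.py
python3 - <<'E'
from m import *
b=cam('side')['color'][150:320,180:380]; w=cam('wrist')['color']; a=cam('top')['color'][180:400,120:360]
im=np.zeros((600,800,3),np.uint8); im[:340,:400]=cv2.resize(b,(400,340)); im[300:600,400:]=cv2.resize(w,(400,300)); im[0:300,410:740]=cv2.resize(a,(330,300)); cv2.imwrite('pics/c2.png',im)
E
```

```text
time_s: 21.1
ee_pos: [0.5762, 0.1953, 0.1425]
tool_rot: [-0.009, 1.0, -0.0, -0.0]
ft_force: [-0.2, 0.5, -2.4]
opening: 0.0152
gripper_force: 60.3
t 21.1 p [576.2 195.3 142.5] yaw 91.09 tilt [-0.0001 -0.    ] F [-0.2  0.5 -2.4] T [-0.   -0.03  0.01] op 15.2 gf 60.3 q7 1.27
wrist bar 7215 c [577.1 195.6] size [66.  16.9] ang 0.31 z med 173.3 [170.1 176. ]
slope deg x,y [ 3.76 -0.32] top at tcp mm 173.5 3919
```

View pics/c2.png

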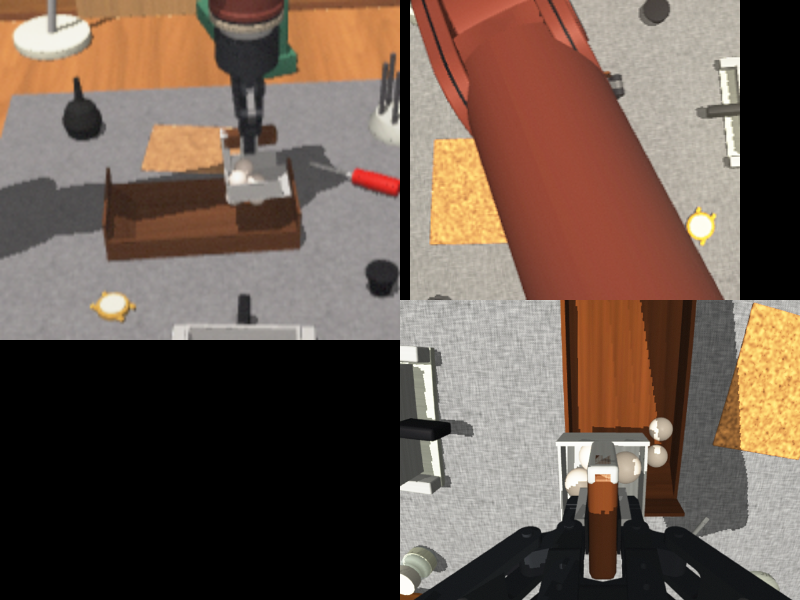

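The composite shows three balls lying against the scoop's back, at (579,480), (628,467) and (588,455). Two remain in the tray on the +y side, at (661,429) and (655,456).

```bash
cat > pan.py <<'E'
from m import *
c=cam('top'); P=cloud(c); hsv=cv2.cvtColor(c['color'],cv2.COLOR_BGR2HSV).astype(int); Z=P[...,2]
m=(c['depth']>0)&(P[...,0]>.42)&(P[...,0]<.68)&(P[...,1]>-.3)&(P[...,1]<.08)&(Z>.044)&(Z<.062)&(hsv[...,2]>120)
rect(P[big(m)],'pan rim')
E
python3 pan.py; python3 go.py 503 -83.5 142 84.4
```

```text
pan rim 629 c [548.  -88.6] size [131.1 131.4] ang 84.31 z med 52.5 [45.1 55.8]
shift [ 1.958 -6.932  0.006] spin 0.836
t 21.35 p [576.1 195.2 142.1] yaw 91.09 tilt [-0.0006 -0.0004] F [-0.1 -0.5 -2.9] T [-0.01  0.01 -0.02] op 15.4 gf 60.3 q7 1.27
```

```bash
python3 -m pendant '{"translation":[[0.005,-0.02,0],[0.02,-0.07,0],[0.04,-0.16,0],[0.08,-0.28,0],[0.12,-0.43,0],[0.18,-0.62,0],[0.24,-0.85,0],[0.31,-1.11,0],[0.4,-1.4,0],[0.49,-1.73,0]],"spin":[0,0,0,0,0,0,0,0,0,0]}'
python3 -m pendant '{"translation":[[0.1,-0.35,0],[0.2,-0.69,0],[0.29,-1.04,0],[0.39,-1.39,0],[0.49,-1.73,0],[0.59,-2.08,0],[0.69,-2.43,0],[0.78,-2.77,0],[0.88,-3.12,0],[0.98,-3.47,0]],"spin":[0,0,0,0,0,0,0,0,0,0]}'
python3 -m pendant '{"translation":[[0.09,-0.33,0],[0.18,-0.62,0],[0.25,-0.88,0],[0.31,-1.11,0],[0.37,-1.3,0],[0.41,-1.45,0],[0.45,-1.57,0],[0.47,-1.66,0],[0.485,-1.71,0],[0.49,-1.73,0]],"spin":[0.05,0.1,0.2,0.3,0.4,0.5,0.6,0.7,0.8,0.84]}'
python3 go.py 503 -83.5 120 84.4; python3 tilt.py
python3 - <<'E'
from m import *
cam('wrist','w3.png')
E
```

```text
time_s: 22.35
ee_pos: [0.5576, 0.1247, 0.1426]
tool_rot: [-0.009, 1.0, 0.0, 0.0]
ft_force: [-0.0, -0.3, -2.6]
opening: 0.0151
gripper_force: 60.3
time_s: 23.35
ee_pos: [0.5211, -0.0149, 0.1425]
tool_rot: [-0.009, 1.0, -0.0, 0.0]
ft_force: [-0.3, -0.2, -3.5]
opening: 0.0148
gripper_force: 60.3
time_s: 24.35
ee_pos: [0.5032, -0.0833, 0.1425]
tool_rot: [0.05, 0.999, -0.0, 0.0]
ft_force: [0.6, -0.3, -2.6]
opening: 0.015
gripper_force: 60.3
shift [ 0.003 -0.004  0.563] spin -0.01
t 24.35 p [503.2 -83.3 142.5] yaw 84.32 tilt [ 0. -0.] F [ 0.6 -0.3 -2.6] T [-0.03 -0.02  0.04] op 15.0 gf 60.3 q7 1.61
wrist bar 6959 c [505.8 -83.5] size [17.  61.7] ang 83.24 z med 173.4 [170.  176.1]
slope deg x,y [3.84 0.21] top at tcp mm 173.6 3727
```

View pics/w3.png

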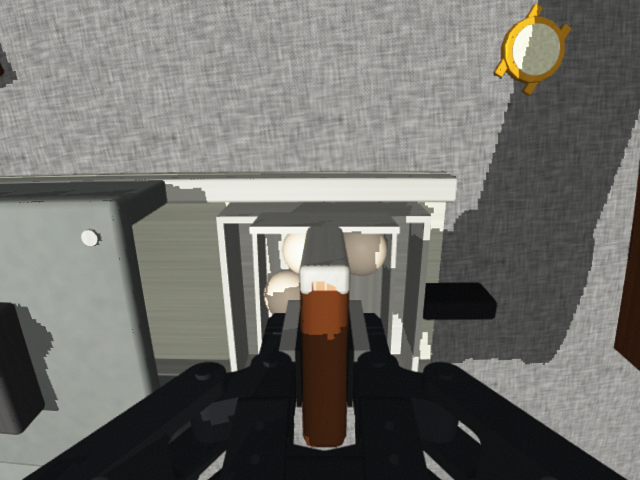

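All three balls are still in the scoop at (298,250), (364,250) and (285,290). The scoop is centred over the pan, whose walls are at columns 225 and 428.

```bash
python3 -m pendant '{"translation":[[0,0,0.03],[0,0,0.1],[0,0,0.2],[0,0,0.32],[0,0,0.44],[0,0,0.55],[0,0,0.64],[0,0,0.7],[0,0,0.73],[0,0,0.74]],"spin":[0,0,0,0,0,0,0,0,0,0]}'
python3 go.py
python3 -m pendant '{"translation":[[-0.03,0,0.03],[-0.08,0,0.06],[-0.13,0,0.1],[-0.18,0,0.14],[-0.23,0,0.18],[-0.28,0,0.22],[-0.33,0,0.26],[-0.38,0,0.29],[-0.42,0,0.32],[-0.45,0,0.34]],"spin":[0,0,0,0,0,0,0,0,0,0]}'
python3 go.py; python3 tilt.py
```

```text
time_s: 25.45
ee_pos: [0.5031, -0.0833, 0.1128]
tool_rot: [0.049, 0.999, -0.0, -0.0]
ft_force: [0.6, -0.7, -3.3]
opening: 0.0146
gripper_force: 60.3
t 25.45 p [503.1 -83.3 112.8] yaw 84.37 tilt [-0.0001 -0.0001] F [ 0.6 -0.7 -3.3] T [-0.05  0.01  0.03] op 14.6 gf 60.3 q7 1.63
time_s: 26.45
ee_pos: [0.5247, -0.0855, 0.1026]
tool_rot: [0.049, 0.999, 0.0, 0.004]
ft_force: [-0.1, -0.7, 18.1]
opening: 0.0154
gripper_force: 67.4
t 26.45 p [524.7 -85.5 102.6] yaw 84.37 tilt [ 0.0073 -0.    ] F [-0.1 -0.7 18.1] T [0.14 0.51 0.01] op 15.4 gf 67.4 q7 1.65
wrist bar 5455 c [529.3 -85.2] size [17.2 60.4] ang 85.63 z med 135.3 [128.8 140.3]
slope deg x,y [-10.58   1.21] top at tcp mm 135.3 3148
```

```bash
python3 -m pendant '{"translation":[[0,0,0],[0,0,0],[0,0,0],[0,0,-0.05],[0,0,-0.15],[0,0,-0.35],[0,0,-0.6],[0,0,-0.9],[0,0,-1.1],[0,0,-1.2]],"spin":[0,0,0,0,0,0,0,0,0,0]}'
python3 go.py; python3 pan.py
python3 - <<'E'
from m import *
b=cam('side')['color'][230:480,200:420]; w=cam('wrist')['color']; a=cam('top')['color'][180:340,300:500]
im=np.zeros((600,800,3),np.uint8); im[:375,:330]=cv2.resize(b,(330,375)); im[300:600,400:]=cv2.resize(w,(400,300)); im[0:288,410:770]=cv2.resize(a,(360,288)); cv2.imwrite('pics/c3.png',im)
E
```

```text
time_s: 27.5
ee_pos: [0.5216, -0.0851, 0.1486]
tool_rot: [0.049, 0.999, 0.0, 0.001]
ft_force: [0.2, -0.2, -3.5]
opening: 0.0151
gripper_force: 64.5
t 27.5 p [521.6 -85.1 148.6] yaw 84.36 tilt [0.0016 0.0001] F [ 0.2 -0.2 -3.5] T [-0.04 -0.05  0.01] op 15.1 gf 64.5 q7 1.62
pan rim 304 c [549.9 -67.7] size [ 89.3 130.9] ang 84.64 z med 52.6 [45.1 55.8]
```

View pics/c3.png

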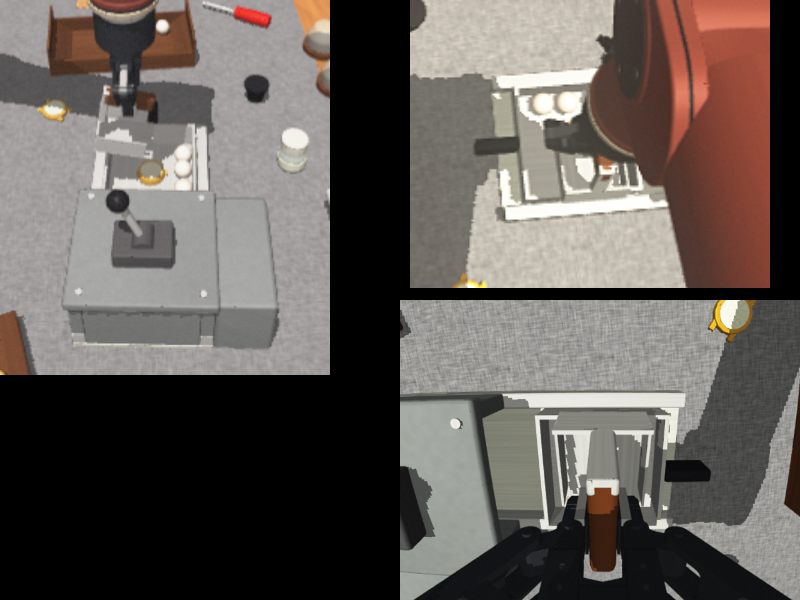

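Three balls are in the pan along its +x wall, side crop (183,152), (183,168) and (183,184). The scoop is empty, and one ball is visible in the tray behind the arm.

```bash
python3 go.py 449.3 235.3 135 91.1
```

```text
shift [2.566 7.794 0.304] spin -0.841
t 27.7 p [520.9 -85.  147.1] yaw 84.37 tilt [-0.0003  0.    ] F [-0.1 -0.  -2.9] T [-0.06 -0.01  0.01] op 14.9 gf 64.5 q7 1.62
```

```bash
python3 -m pendant '{"translation":[[0.1,0.3,0],[0.3,0.9,0],[0.6,1.8,0],[0.95,2.8,0],[1.3,3.8,0],[1.6,4.8,0.1],[1.9,5.8,0.2],[2.2,6.7,0.3],[2.45,7.4,0.3],[2.57,7.8,0.3]],"spin":[0,-0.1,-0.2,-0.3,-0.4,-0.5,-0.6,-0.7,-0.8,-0.84]}'
python3 go.py 449.3 235.3 135 91.1
cat > balls.py <<'E'
from m import *
import sys
n=sys.argv[1]; c=cam(n); P=cloud(c); hsv=cv2.cvtColor(c['color'],cv2.COLOR_BGR2HSV).astype(int); Z=P[...,2]
t=np.radians(1.1); q=P[...,:2]-[.5117,.2165]; X=q[...,0]*np.cos(t)+q[...,1]*np.sin(t); Y=-q[...,0]*np.sin(t)+q[...,1]*np.cos(t)
m=(c['depth']>0)&(abs(X)<.13)&(abs(Y)<.06)&(Z>.008)&(Z<.06)&(hsv[...,1]<70)&(hsv[...,2]>100)
k,l,s,ce=cv2.connectedComponentsWithStats(m.astype(np.uint8))
for i in range(1,k):
    if s[i,4]>30: print(s[i,4],np.round(ce[i]),'local mm',np.round(np.median(X[l==i])*1000),np.round(np.median(Y[l==i])*1000),'zmax',np.round(Z[l==i].max()*1000))
E
python3 balls.py wrist; python3 balls.py side; python3 balls.py top
```

```text
time_s: 28.7
ee_pos: [0.4474, 0.2387, 0.1348]
tool_rot: [-0.012, 1.0, 0.0, -0.001]
ft_force: [0.2, -0.6, -2.5]
opening: 0.0149
gripper_force: 64.5
shift [-0.045 -0.086 -0.005] spin 0.028
t 28.7 p [447.4 238.7 134.8] yaw 91.33 tilt [-0.0011  0.    ] F [ 0.2 -0.6 -2.5] T [-0.02 -0.03  0.02] op 14.9 gf 64.5 q7 1.04
83 [349. 410.] local mm 78.0 44.0 zmax 30.0
68 [297. 247.] local mm 47.0 33.0 zmax 33.0
70 [308. 247.] local mm 78.0 32.0 zmax 31.0
114 [224. 269.] local mm 76.0 36.0 zmax 32.0
115 [225. 284.] local mm 45.0 39.0 zmax 33.0
```

```bash
python3 -m pendant '{"translation":[[-0.2,0,-0.1],[-0.6,0,-0.2],[-1.2,0,-0.2],[-1.8,0,-0.2],[-2.4,0,-0.2],[-3.0,0,-0.2],[-3.5,0,-0.2],[-3.9,0,-0.2],[-4.1,0,-0.2],[-4.18,0,-0.2]],"spin":[0.03,0.03,0.03,0.03,0.03,0.03,0.03,0.03,0.03,0.03]}'
python3 go.py 615.3 240 129 91.1
```

```text
time_s: 29.85
ee_pos: [0.6176, 0.237, 0.1432]
tool_rot: [-0.006, 1.0, -0.0, 0.0]
ft_force: [-0.3, 0.1, -2.0]
opening: 0.0151
gripper_force: 64.6
shift [0.058 0.075 0.355] spin -0.049
t 29.85 p [617.6 237.  143.2] yaw 90.71 tilt [ 0.0001 -0.0009] F [-0.3  0.1 -2. ] T [ 0.03 -0.04  0.04] op 15.1 gf 64.6 q7 1.23
```

```bash
python3 -m pendant '{"translation":[[0.03,0.05,0.15],[0.05,0.07,0.3],[0.06,0.07,0.4],[0.13,0.07,0.44],[0.2,0.07,0.48],[0.27,0.07,0.52],[0.34,0.07,0.56],[0.42,0.07,0.6],[0.5,0.07,0.63],[0.55,0.07,0.64]],"spin":[-0.03,-0.03,-0.03,-0.03,-0.03,-0.03,-0.03,-0.03,-0.03,-0.03]}'
python3 go.py; python3 tilt.py
```

```text
time_s: 30.85
ee_pos: [0.5956, 0.2414, 0.1193]
tool_rot: [-0.009, 1.0, 0.001, 0.002]
ft_force: [4.7, 0.1, 5.8]
opening: 0.0153
gripper_force: 66.2
t 30.85 p [595.6 241.4 119.3] yaw 91.08 tilt [0.0035 0.0013] F [4.7 0.1 5.8] T [ 0.01 -1.68 -0.04] op 15.3 gf 66.2 q7 1.21
wrist bar 6861 c [597.  241.5] size [17.5 65.9] ang 89.74 z med 152.3 [149.4 153.6]
slope deg x,y [-0.62  0.38] top at tcp mm 152.3 3793
```

```bash
python3 -m pendant '{"translation":[[0,0,-0.1],[0,0,-0.2],[-0.1,0,-0.2],[-0.25,0,-0.2],[-0.4,0,-0.2],[-0.45,0,-0.2],[-0.45,0,-0.1],[-0.45,0,-0.02],[-0.45,0,0.02],[-0.45,0,0.02]],"spin":[0,0,0,0,0,0,0,0,0,0]}'
python3 go.py
python3 -m pendant '{"translation":[[0.04,0,0.03],[0.08,0,0.06],[0.13,0,0.09],[0.18,0,0.12],[0.23,0,0.14],[0.28,0,0.16],[0.33,0,0.18],[0.38,0,0.2],[0.42,0,0.21],[0.44,0,0.21]],"spin":[0,0,0,0,0,0,0,0,0,0]}'
python3 go.py; python3 tilt.py
```

```text
time_s: 31.9
ee_pos: [0.6127, 0.2414, 0.1194]
tool_rot: [-0.009, 1.0, 0.0, 0.0]
ft_force: [-8.1, -4.1, 18.8]
opening: 0.0154
gripper_force: 68.1
t 31.9 p [612.7 241.4 119.4] yaw 91.07 tilt [0.001  0.0009] F [-8.1 -4.1 18.8] T [-0.87  1.65 -0.01] op 15.4 gf 68.1 q7 1.23
time_s: 32.9
ee_pos: [0.5978, 0.2413, 0.1116]
tool_rot: [-0.009, 1.0, 0.001, 0.004]
ft_force: [3.1, -1.4, 11.0]
opening: 0.0152
gripper_force: 71.1
t 32.9 p [597.8 241.3 111.6] yaw 91.05 tilt [0.0071 0.0021] F [ 3.1 -1.4 11. ] T [-0.32 -1.53 -0.06] op 15.2 gf 71.1 q7 1.22
wrist bar 7403 c [597.1 241.8] size [58.2 16.1] ang 1.21 z med 145.6 [140.2 151.1]
slope deg x,y [10.18  0.53] top at tcp mm 146.3 3776
```

```bash
python3 -m pendant '{"translation":[[0,0,-0.3],[0,0,-0.6],[0.3,0,-0.6],[0.8,0,-0.6],[1.4,0.0,-0.6],[2,0.02,-0.6],[2.6,0.02,-0.6],[3.2,0.02,-0.6],[3.6,0.02,-0.4],[3.7,0.02,0]],"spin":[0,0,0,0,0,0,0,0,0,0]}'
python3 go.py 449.3 237.3 66 91.1; python3 tilt.py
```

```text
time_s: 33.95
ee_pos: [0.4446, 0.2397, 0.1089]
tool_rot: [-0.01, 1.0, 0.001, 0.0]
ft_force: [-0.0, 0.0, -3.5]
opening: 0.0153
gripper_force: 69.2
shift [-0.116 -0.064  1.072] spin 0.012
t 33.95 p [444.6 239.7 108.9] yaw 91.19 tilt [0.0001 0.0013] F [-0.   0.  -3.5] T [ 0.01 -0.02 -0.01] op 15.3 gf 69.2 q7 1.04
wrist bar 7710 c [442.2 239.7] size [61.9 17. ] ang 0.4 z med 142.8 [137.9 148.1]
slope deg x,y [9.03 0.69] top at tcp mm 143.6 3999
```

```bash
python3 -m pendant '{"translation":[[-0.05,-0.05,0.3],[-0.11,-0.06,0.65],[-0.11,-0.06,0.9],[-0.12,-0.06,1.05],[-0.18,-0.06,1.09],[-0.26,-0.06,1.12],[-0.36,-0.06,1.15],[-0.46,-0.06,1.18],[-0.58,-0.06,1.21],[-0.7,-0.06,1.23]],"spin":[0,0,0,0,0,0,0,0,0,0]}'
python3 go.py 557 240 64 91.1; python3 tilt.py
```

```text
time_s: 35.0
ee_pos: [0.4748, 0.2377, 0.06]
tool_rot: [-0.01, 1.0, 0.0, -0.001]
ft_force: [-5.9, -0.7, 8.0]
opening: 0.0152
gripper_force: 70.6
shift [-2.055  0.017 -0.102] spin -0.0
t 35.0 p [474.8 237.7  60. ] yaw 91.1 tilt [-0.001   0.0006] F [-5.9 -0.7  8. ] T [-0.07  1.72 -0.02] op 15.2 gf 70.6 q7 1.1
wrist bar 7185 c [476.  238.3] size [60.9 17.6] ang 1.75 z med 94.4 [90.7 97.7]
slope deg x,y [4.92 0.09] top at tcp mm 94.8 3797
```

```bash
python3 -m pendant '{"translation":[[-0.1,0,0.01],[-0.22,0,0.02],[-0.35,0,0.02],[-0.48,0,0.02],[-0.61,0,0.02],[-0.74,0,0.02],[-0.87,0,0.02],[-1.0,0,0.02],[-1.12,0,0.02],[-1.22,0,0.02]],"spin":[0,0,0,0,0,0,0,0,0,0]}'
python3 -m pendant '{"translation":[[-0.1,0,0],[-0.2,0,0],[-0.3,0,0],[-0.4,0,0],[-0.5,0,0],[-0.6,0,0],[-0.7,0,0],[-0.78,0,0],[-0.83,0,0],[-0.87,0,0]],"spin":[0,0,0,0,0,0,0,0,0,0]}'
python3 go.py; python3 tilt.py
python3 -m pendant '{"translation":[[-0.04,0,-0.04],[-0.08,0,-0.09],[-0.12,0,-0.14],[-0.16,0,-0.19],[-0.2,0,-0.24],[-0.24,0,-0.29],[-0.29,0,-0.34],[-0.34,0,-0.39],[-0.39,0,-0.44],[-0.42,0,-0.5]],"spin":[0,0,0,0,0,0,0,0,0,0]}'
python3 -m pendant '{"translation":[[0,0,-0.05],[0,0,-0.15],[0,0,-0.35],[0,0,-0.6],[0,0,-0.9],[0,0,-1.15],[0,0,-1.35],[0,0,-1.45],[0,0,-1.5],[0,0,-1.5]],"spin":[0,0,0,0,0,0,0,0,0,0]}'
python3 go.py;python3 tilt.py
python3 - <<'E'
from m import *
b=cam('side')['color'][150:320,180:380]; w=cam('wrist')['color']; a=cam('top')['color'][180:400,120:460]
im=np.zeros((600,800,3),np.uint8); im[:340,:400]=cv2.resize(b,(400,340)); im[300:600,400:]=cv2.resize(w,(400,300)); im[0:300,410:790]=cv2.resize(a,(380,300)); cv2.imwrite('pics/c4.png',im)
E
```

```text
time_s: 36.05
ee_pos: [0.5238, 0.2387, 0.0593]
tool_rot: [-0.01, 1.0, 0.0, -0.0]
ft_force: [-4.0, -0.0, 6.1]
opening: 0.0155
gripper_force: 70.5
time_s: 37.05
ee_pos: [0.5583, 0.2394, 0.0592]
tool_rot: [-0.01, 1.0, 0.0, -0.001]
ft_force: [-9.2, -0.5, 9.7]
opening: 0.0151
gripper_force: 71.0
t 37.05 p [558.3 239.4  59.2] yaw 91.1 tilt [-0.0012  0.0005] F [-9.2 -0.5  9.7] T [-0.13  2.49 -0.02] op 15.1 gf 71.0 q7 1.2
wrist bar 7389 c [557.2 239.6] size [63.9 17.6] ang 0.37 z med 93.7 [90.6 96.2]
slope deg x,y [3.27 0.46] top at tcp mm 94.0 3983
time_s: 38.1
ee_pos: [0.5757, 0.2391, 0.0787]
tool_rot: [-0.009, 1.0, -0.0, 0.0]
ft_force: [-0.2, -0.0, -4.2]
opening: 0.0152
gripper_force: 69.3
time_s: 39.1
ee_pos: [0.5753, 0.2392, 0.1385]
tool_rot: [-0.009, 1.0, -0.0, -0.0]
ft_force: [-0.2, -0.3, -2.7]
opening: 0.0153
gripper_force: 69.3
t 39.1 p [575.3 239.2 138.5] yaw 91.09 tilt [-0.0001 -0.    ] F [-0.2 -0.3 -2.7] T [ 0.06  0.04 -0.06] op 15.3 gf 69.3 q7 1.19
wrist bar 7445 c [574.3 239.4] size [17.6 64.2] ang 89.86 z med 172.9 [169.6 175.7]
slope deg x,y [3.97 0.17] top at tcp mm 173.3 3998
```

View pics/c4.png

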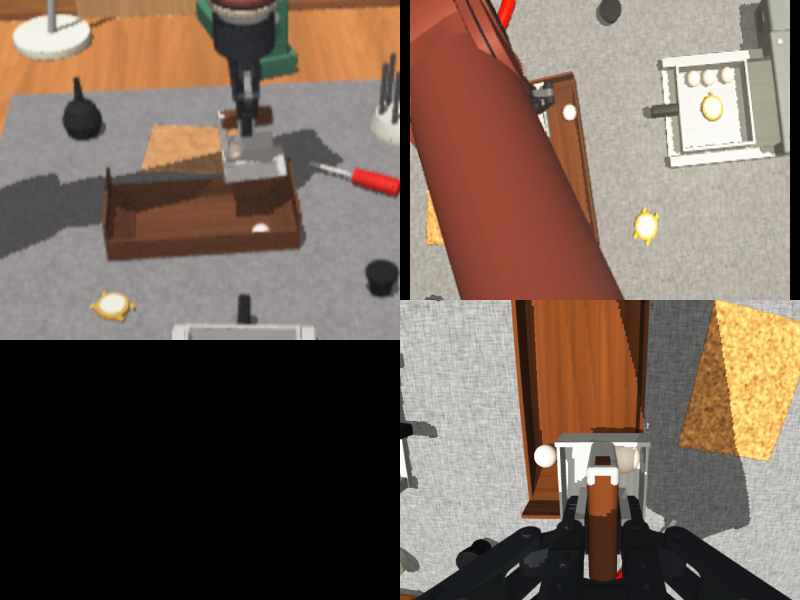

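One ball is in the scoop (628,457), and the last one is in the tray on the −y side (545,456). The top crop shows the pan holding three balls. I'll pick up the last ball in the same load.

```bash
python3 balls.py wrist; python3 balls.py top; python3 go.py 500.3 194 138.5 91.1
```

```text
1066 [233. 249.] local mm 73.0 -40.0 zmax 31.0
113 [262. 262.] local mm 75.0 -44.0 zmax 36.0
shift [ 1.893 -1.092 -0.007] spin -0.002
t 39.4 p [575.2 239.1 138.2] yaw 91.09 tilt [-0.0005 -0.0003] F [-0.3 -0.  -2.3] T [-0.07 -0.01  0.04] op 15.3 gf 69.3 q7 1.19
```

```bash
python3 -m pendant '{"translation":[[0.01,0,0],[0.04,-0.02,0],[0.09,-0.05,0],[0.15,-0.09,0],[0.24,-0.14,0],[0.34,-0.2,0],[0.46,-0.27,0],[0.61,-0.35,0],[0.77,-0.44,0],[0.95,-0.55,0]],"spin":[0,0,0,0,0,0,0,0,0,0]}'
python3 -m pendant '{"translation":[[0.18,-0.11,0],[0.34,-0.2,0],[0.48,-0.28,0],[0.61,-0.35,0],[0.71,-0.41,0],[0.8,-0.46,0],[0.86,-0.5,0],[0.91,-0.53,0],[0.94,-0.54,0],[0.95,-0.55,0]],"spin":[0,0,0,0,0,0,0,0,0,0]}'
python3 go.py 500.3 194 64 91.1; python3 tilt.py
```

```text
time_s: 40.4
ee_pos: [0.5372, 0.2161, 0.1385]
tool_rot: [-0.01, 1.0, 0.0, -0.0]
ft_force: [0.0, 0.0, -2.3]
opening: 0.0148
gripper_force: 69.3
time_s: 41.4
ee_pos: [0.5002, 0.1938, 0.1385]
tool_rot: [-0.01, 1.0, -0.0, 0.0]
ft_force: [0.6, -0.1, -2.0]
opening: 0.0152
gripper_force: 69.3
shift [-0.004  0.005  1.863] spin -0.001
t 41.4 p [500.2 193.8 138.5] yaw 91.09 tilt [ 0. -0.] F [ 0.6 -0.1 -2. ] T [ 0.08 -0.05  0.05] op 15.2 gf 69.3 q7 1.18
wrist bar 7154 c [500.7 193.9] size [17.6 59.8] ang 89.63 z med 173.0 [169.6 175.8]
slope deg x,y [ 4.01 -0.11] top at tcp mm 173.3 3793
```

```bash
python3 -m pendant '{"translation":[[0,0,0.08],[0,0,0.28],[0,0,0.55],[0,0,0.85],[0,0,1.15],[0,0,1.42],[0,0,1.65],[0,0,1.8],[0,0,1.88],[0,0,1.91]],"spin":[0,0,0,0,0,0,0,0,0,0]}'
python3 go.py
python3 -m pendant '{"translation":[[-0.05,0,0.02],[-0.12,0,0.04],[-0.22,0,0.06],[-0.33,0,0.06],[-0.44,0,0.06],[-0.55,0,0.06],[-0.66,0,0.06],[-0.76,0,0.06],[-0.84,0,0.06],[-0.9,0,0.06]],"spin":[0,0,0,0,0,0,0,0,0,0]}'
python3 go.py 558.5 195.5 59.5 91.1; python3 tilt.py
```

```text
time_s: 42.45
ee_pos: [0.5002, 0.1937, 0.0619]
tool_rot: [-0.009, 1.0, -0.0, -0.0]
ft_force: [0.2, 0.8, -1.7]
opening: 0.0154
gripper_force: 69.3
t 42.45 p [500.2 193.7  61.9] yaw 91.08 tilt [-0.0001 -0.0002] F [ 0.2  0.8 -1.7] T [ 0.01 -0.03 -0.01] op 15.4 gf 69.3 q7 1.2
time_s: 43.45
ee_pos: [0.5364, 0.1944, 0.0597]
tool_rot: [-0.009, 1.0, -0.0, -0.0]
ft_force: [0.1, -0.5, -2.2]
opening: 0.0154
gripper_force: 69.3
shift [-0.552  0.016  0.004] spin -0.002
t 43.45 p [536.4 194.4  59.7] yaw 91.08 tilt [-0.0001 -0.0001] F [ 0.1 -0.5 -2.2] T [-0.01  0.01 -0.02] op 15.4 gf 69.3 q7 1.24
wrist bar 7324 c [535.8 194.8] size [63.1 17.7] ang 1.0 z med 94.1 [90.8 96.9]
slope deg x,y [3.98 0.13] top at tcp mm 94.4 3882
```

```bash
python3 -m pendant '{"translation":[[-0.05,0,0.0],[-0.12,0,0.01],[-0.19,0,0.01],[-0.26,0,0.01],[-0.33,0,0.01],[-0.4,0,0.01],[-0.46,0,0.01],[-0.52,0,0.01],[-0.57,0,0.01],[-0.6,0,0.01]],"spin":[0,0,0,0,0,0,0,0,0,0]}'
python3 go.py
python3 -m pendant '{"translation":[[-0.04,0,-0.04],[-0.08,0,-0.09],[-0.12,0,-0.14],[-0.16,0,-0.19],[-0.2,0,-0.24],[-0.24,0,-0.29],[-0.29,0,-0.34],[-0.34,0,-0.39],[-0.39,0,-0.44],[-0.42,0,-0.5]],"spin":[0,0,0,0,0,0,0,0,0,0]}'
python3 -m pendant '{"translation":[[0,0,-0.05],[0,0,-0.15],[0,0,-0.35],[0,0,-0.6],[0,0,-0.9],[0,0,-1.15],[0,0,-1.35],[0,0,-1.45],[0,0,-1.5],[0,0,-1.5]],"spin":[0,0,0,0,0,0,0,0,0,0]}'
python3 go.py 502 -83.5 142 84.4;python3 tilt.py; python3 pan.py
python3 - <<'E'
from m import *
b=cam('side')['color'][150:320,180:380]; w=cam('wrist')['color']
im=np.zeros((300,800,3),np.uint8); im[:,:350]=cv2.resize(b,(350,300)); im[:,400:]=cv2.resize(w,(400,300)); cv2.imwrite('pics/c5.png',im)
E
```

```text
time_s: 44.5
ee_pos: [0.5591, 0.1949, 0.0593]
tool_rot: [-0.01, 1.0, -0.0, -0.001]
ft_force: [-12.6, -0.7, 10.0]
opening: 0.0151
gripper_force: 71.3
t 44.5 p [559.1 194.9  59.3] yaw 91.09 tilt [-0.0026 -0.0003] F [-12.6  -0.7  10. ] T [-0.32  2.71 -0.08] op 15.1 gf 71.3 q7 1.27
time_s: 45.5
ee_pos: [0.5775, 0.1951, 0.0796]
tool_rot: [-0.009, 1.0, -0.0, 0.0]
ft_force: [-0.2, -0.5, -2.8]
opening: 0.0155
gripper_force: 69.3
time_s: 46.5
ee_pos: [0.5769, 0.1952, 0.1393]
tool_rot: [-0.009, 1.0, -0.0, -0.0]
ft_force: [-0.4, 1.4, -2.7]
opening: 0.0149
gripper_force: 69.3
shift [ 2.005 -6.931 -0.067] spin 0.836
t 46.5 p [576.9 195.2 139.3] yaw 91.09 tilt [-0.0001 -0.0001] F [-0.4  1.4 -2.7] T [-0.04 -0.03  0.01] op 14.9 gf 69.3 q7 1.26
wrist bar 7424 c [575.5 195.3] size [17.6 63.2] ang 89.16 z med 173.7 [170.3 176.6]
slope deg x,y [4.   0.23] top at tcp mm 174.1 3995
pan rim 631 c [547.7 -88.7] size [131.5 131. ] ang 84.3 z med 52.7 [45.1 56.1]
```

View pics/c5.png

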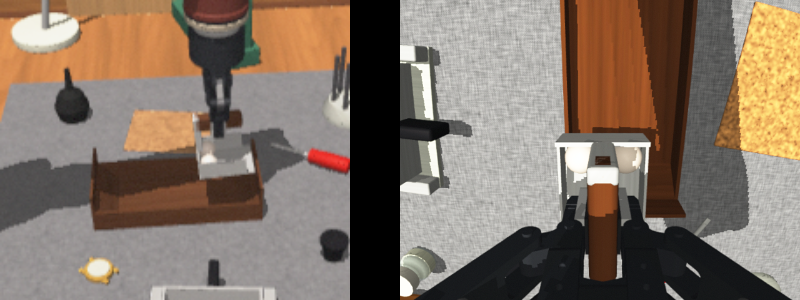

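Both remaining balls are in the scoop, at (578,157) and (628,157), and the tray is empty.

```bash
python3 -m pendant '{"translation":[[0.005,-0.02,0],[0.02,-0.07,0],[0.04,-0.16,0],[0.08,-0.28,0],[0.12,-0.43,0],[0.18,-0.62,0],[0.24,-0.85,0],[0.31,-1.11,0],[0.4,-1.4,0],[0.5,-1.73,0]],"spin":[0,0,0,0,0,0,0,0,0,0]}'
python3 -m pendant '{"translation":[[0.1,-0.35,0],[0.2,-0.69,0],[0.3,-1.04,0],[0.4,-1.39,0],[0.5,-1.73,0],[0.6,-2.08,0],[0.7,-2.43,0],[0.8,-2.77,0],[0.9,-3.12,0],[1.0,-3.47,0]],"spin":[0,0,0,0,0,0,0,0,0,0]}'
python3 -m pendant '{"translation":[[0.09,-0.33,0],[0.18,-0.62,0],[0.25,-0.88,0],[0.31,-1.11,0],[0.37,-1.3,0],[0.41,-1.45,0],[0.45,-1.57,0],[0.48,-1.66,0],[0.495,-1.71,0],[0.5,-1.73,0]],"spin":[0.05,0.1,0.2,0.3,0.4,0.5,0.6,0.7,0.8,0.84]}'
python3 go.py 502 -83.5 109 84.4; python3 tilt.py; python3 pan.py
```

```text
time_s: 47.7
ee_pos: [0.558, 0.1246, 0.1393]
tool_rot: [-0.009, 1.0, -0.0, -0.0]
ft_force: [0.1, 0.1, -3.9]
opening: 0.015
gripper_force: 69.3
time_s: 48.7
ee_pos: [0.5206, -0.015, 0.1393]
tool_rot: [-0.009, 1.0, -0.0, 0.0]
ft_force: [0.2, -0.3, -3.1]
opening: 0.0149
gripper_force: 69.3
time_s: 49.7
ee_pos: [0.5023, -0.0835, 0.1393]
tool_rot: [0.05, 0.999, 0.0, 0.0]
ft_force: [0.4, -0.0, -1.8]
opening: 0.0149
gripper_force: 69.3
shift [ 0.006 -0.002  0.758] spin -0.01
t 49.7 p [502.3 -83.5 139.3] yaw 84.32 tilt [0. 0.] F [ 0.4 -0.  -1.8] T [ 0.   -0.   -0.05] op 14.9 gf 69.3 q7 1.6
wrist bar 7114 c [503.3 -83.4] size [17.7 59.8] ang 83.63 z med 173.8 [170.3 176.6]
slope deg x,y [ 4.06 -0.44] top at tcp mm 174.1 3868
pan rim 317 c [549.6 -74.8] size [102.9 131.4] ang 84.51 z med 52.7 [44.9 55.8]
```

```bash
python3 -m pendant '{"translation":[[0,0,0.03],[0,0,0.1],[0,0,0.2],[0,0,0.32],[0,0,0.44],[0,0,0.55],[0,0,0.64],[0,0,0.71],[0,0,0.75],[0,0,0.77]],"spin":[0,0,0,0,0,0,0,0,0,0]}'
python3 go.py
python3 -m pendant '{"translation":[[-0.03,0,0.03],[-0.08,0,0.06],[-0.13,0,0.1],[-0.18,0,0.14],[-0.23,0,0.18],[-0.28,0,0.22],[-0.33,0,0.26],[-0.38,0,0.29],[-0.41,0,0.31],[-0.43,0,0.32]],"spin":[0,0,0,0,0,0,0,0,0,0]}'
python3 go.py; python3 tilt.py
python3 -m pendant '{"translation":[[0,0,0],[0,0,0],[0,0,0],[0,0,-0.05],[0,0,-0.15],[0,0,-0.35],[0,0,-0.6],[0,0,-0.9],[0,0,-1.1],[0,0,-1.2]],"spin":[0,0,0,0,0,0,0,0,0,0]}'
python3 go.py 482 418.5 160 98.5; python3 tilt.py
python3 - <<'E'
from m import *
b=cam('side')['color'][230:480,200:420]; w=cam('wrist')['color']
im=np.zeros((375,800,3),np.uint8); im[:,:330]=cv2.resize(b,(330,375)); im[:300,400:]=cv2.resize(w,(400,300)); cv2.imwrite('pics/c6.png',im)
E
```

```text
time_s: 50.8
ee_pos: [0.5022, -0.0835, 0.1084]
tool_rot: [0.049, 0.999, -0.0, -0.0]
ft_force: [-0.0, -0.5, -2.0]
opening: 0.0151
gripper_force: 69.3
t 50.8 p [502.2 -83.5 108.4] yaw 84.36 tilt [-0.0001 -0.0001] F [-0.  -0.5 -2. ] T [-0.05 -0.01  0.05] op 15.1 gf 69.3 q7 1.62
time_s: 51.8
ee_pos: [0.5227, -0.0855, 0.099]
tool_rot: [0.049, 0.999, 0.0, 0.003]
ft_force: [0.7, 0.8, 21.4]
opening: 0.0149
gripper_force: 76.5
t 51.8 p [522.7 -85.5  99. ] yaw 84.37 tilt [0.0067 0.0001] F [ 0.7  0.8 21.4] T [0.15 0.58 0.03] op 14.9 gf 76.5 q7 1.64
wrist bar 5639 c [527.  -85.3] size [17.8 60.3] ang 85.44 z med 135.5 [128.7 140.6]
slope deg x,y [-11.01   0.95] top at tcp mm 135.5 3221
time_s: 52.85
ee_pos: [0.5199, -0.0851, 0.1451]
tool_rot: [0.049, 0.999, 0.0, 0.001]
ft_force: [0.1, 0.6, -1.6]
opening: 0.0154
gripper_force: 73.1
shift [ 2.178 12.438 -0.373] spin -1.766
t 52.85 p [519.9 -85.1 145.1] yaw 84.37 tilt [0.0016 0.0001] F [ 0.1  0.6 -1.6] T [ 0.   -0.07  0.03] op 15.4 gf 73.1 q7 1.62
wrist bar 5647 c [524.4 -84.9] size [17.8 59.9] ang 85.95 z med 181.5 [174.7 186.6]
slope deg x,y [-10.83   1.56] top at tcp mm 181.6 3225
```

View pics/c6.png

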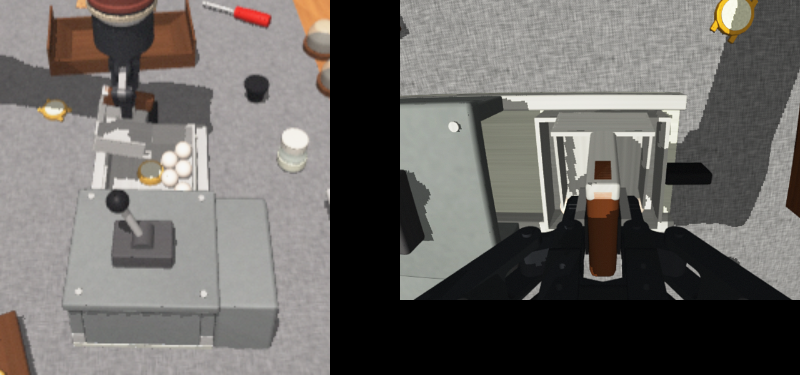

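All five balls are in the pan, in two rows at side crop (170–184,150–188), and the scoop is empty. Next I return it to the mat.

```bash
python3 -m pendant '{"translation":[[0,0.3,0],[0,0.9,0],[-0.1,1.7,0],[-0.2,2.6,0],[-0.2,3.5,0],[-0.3,4.4,0],[-0.4,5.3,0],[-0.4,6.1,0],[-0.5,6.6,0],[-0.5,6.8,0]],"spin":[0,0,0.1,0.1,0.2,0.2,0.3,0.3,0.35,0.35]}'
python3 go.py 512 397.5 110 81.6
python3 - <<'E'
from m import *
c=cam('top'); P=cloud(c); hsv=cv2.cvtColor(c['color'],cv2.COLOR_BGR2HSV).astype(int)
m=(c['depth']>0)&(P[...,0]>.38)&(P[...,0]<.64)&(P[...,1]>.3)&(P[...,1]<.5)&(P[...,2]<.012)&(hsv[...,1]>110)&(hsv[...,2]>100)
rect(P[big(m)],'cork')
E
```

```text
time_s: 54.0
ee_pos: [0.5652, 0.1873, 0.1428]
tool_rot: [0.072, 0.997, 0.0, -0.001]
ft_force: [0.1, -0.1, -2.3]
opening: 0.0151
gripper_force: 73.1
shift [2.068 5.012 0.824] spin 0.023
t 54.0 p [565.2 187.3 142.8] yaw 81.78 tilt [-0.0012  0.0003] F [ 0.1 -0.1 -2.3] T [-0.   -0.03 -0.02] op 15.1 gf 73.1 q7 1.1
cork 3754 c [509.8 397.1] size [120.8 159.9] ang 81.79 z med 3.8 [0.3 7.2]
```

```bash
python3 -m pendant '{"translation":[[0.15,0.3,0],[0.4,0.9,0],[0.7,1.6,0],[1.0,2.4,0],[1.35,3.2,0.1],[1.6,3.9,0.2],[1.8,4.5,0.4],[1.95,4.85,0.6],[2.05,5.0,0.75],[2.07,5.01,0.82]],"spin":[0.02,0.02,0.02,0.02,0.02,0.02,0.02,0.02,0.02,0.02]}'
python3 go.py 512 397.5 66 81.6; python3 tilt.py
```

```text
time_s: 55.05
ee_pos: [0.5128, 0.3935, 0.1099]
tool_rot: [0.075, 0.997, -0.001, -0.001]
ft_force: [0.2, -0.4, -1.8]
opening: 0.0153
gripper_force: 73.1
shift [0.033 0.098 1.097] spin -0.023
t 55.05 p [512.8 393.5 109.9] yaw 81.41 tilt [-0.0011 -0.0012] F [ 0.2 -0.4 -1.8] T [ 0.04 -0.12  0.03] op 15.3 gf 73.1 q7 0.76
wrist bar 5940 c [515.4 393. ] size [17.9 63.9] ang 79.14 z med 146.6 [139.6 152.1]
slope deg x,y [-11.     1.75] top at tcp mm 146.4 3534
```

```bash
python3 -m pendant '{"translation":[[0,0.05,0.2],[0,0.08,0.5],[0,0.08,0.8],[0,0.08,1.0],[0.05,0.08,1.08],[0.12,0.08,1.13],[0.2,0.08,1.18],[0.28,0.08,1.23],[0.36,0.08,1.28],[0.44,0.08,1.32]],"spin":[0,0,0,0,0,0,0,0,0,0]}'
python3 go.py; python3 tilt.py
```

```text
time_s: 56.1
ee_pos: [0.4992, 0.3999, 0.0605]
tool_rot: [0.075, 0.997, 0.001, 0.003]
ft_force: [3.7, -3.1, 9.0]
opening: 0.0151
gripper_force: 75.2
t 56.1 p [499.2 399.9  60.5] yaw 81.35 tilt [0.0053 0.002 ] F [ 3.7 -3.1  9. ] T [-0.86 -1.6  -0.05] op 15.1 gf 75.2 q7 0.74
wrist bar 6082 c [502.8 400.1] size [17.8 60.7] ang 82.77 z med 97.0 [ 92.2 100.8]
slope deg x,y [-7.18  0.81] top at tcp mm 97.1 3486
```

```bash
python3 -m pendant '{"translation":[[0.06,0,0.02],[0.12,0,0.04],[0.18,0,0.06],[0.24,0,0.08],[0.3,0,0.1],[0.36,0,0.12],[0.42,0,0.13],[0.48,0,0.14],[0.52,0,0.14],[0.52,0,0.14]],"spin":[0,0,0,0,0,0,0,0,0,0]}'
python3 go.py; python3 tilt.py
```

```text
time_s: 57.15
ee_pos: [0.4788, 0.4038, 0.0554]
tool_rot: [0.075, 0.997, 0.002, 0.003]
ft_force: [4.4, -0.7, 8.7]
opening: 0.0152
gripper_force: 76.3
t 57.15 p [478.8 403.8  55.4] yaw 81.38 tilt [0.006  0.0034] F [ 4.4 -0.7  8.7] T [-0.51 -1.52  0.  ] op 15.2 gf 76.3 q7 0.71
wrist bar 7095 c [478.2 404.5] size [17.8 63.1] ang 79.38 z med 92.2 [89.2 93.5]
slope deg x,y [-0.43  0.01] top at tcp mm 92.2 3976
```

```bash
python3 -m pendant '{"translation":[[0,0,-0.03],[0,0,-0.05],[0,0,-0.05],[0,0,-0.05],[0,0,-0.05],[0,0,-0.05],[0,0,-0.05],[0,0,-0.05],[0,0,-0.05],[0,0,-0.05]],"spin":[0,0,0,0,0,0,0,0,0,0]}'
python3 -m pendant '{"translation":[[0,0,0],[0,0,0],[0,0,0],[0,0,0],[0,0,0],[0,0,0],[0,0,0],[0,0,0],[0,0,0],[0,0,0]],"spin":[0,0,0,0,0,0,0,0,0,0]}' -1
python3 -m pendant '{"translation":[[0,0,-0.3],[0,0,-0.8],[0,0,-1.4],[0,0,-2.0],[0,0,-2.6],[0,0,-3.1],[0,0,-3.4],[0,0,-3.4],[0,0,-3.4],[0,0,-3.4]],"spin":[0,0,0,0,0,0,0,0,0,0]}'
python3 go.py; python3 - <<'E'
from bar import *
bar('wrist',.479,.404,.06,.12)
import subprocess
E
python3 pan.py
```

```text
time_s: 58.2
ee_pos: [0.4767, 0.4035, 0.0557]
tool_rot: [0.075, 0.997, 0.001, 0.001]
ft_force: [2.0, 0.0, 7.3]
opening: 0.0153
gripper_force: 76.0
time_s: 59.2
ee_pos: [0.476, 0.4028, 0.0545]
tool_rot: [0.075, 0.997, -0.0, 0.0]
ft_force: [0.3, -0.2, 0.2]
opening: 0.0853
gripper_force: 0.0
time_s: 60.2
ee_pos: [0.4755, 0.4024, 0.1892]
tool_rot: [0.075, 0.997, -0.001, -0.001]
ft_force: [0.7, -0.1, -1.2]
opening: 0.0855
gripper_force: 0.0
t 60.2 p [475.5 402.4 189.2] yaw 81.41 tilt [-0.0014 -0.0015] F [ 0.7 -0.1 -1.2] T [ 0.04 -0.07  0.01] op 85.5 gf 0.0 q7 0.69
wrist bar 2167 c [477.1 404.2] size [15.4 66. ] ang 81.14 z med 91.9 [89.3 93.4]
pan rim 572 c [547.8 -88.8] size [131.2 131.2] ang 84.51 z med 52.8 [48.2 55.9]
```

```bash
python3 go.py 562 58 150 84.4
```

```text
shift [-3.426 -8.191  0.992] spin -0.374
t 60.3 p [475.5 402.5 189.3] yaw 81.41 tilt [-0.0014 -0.0014] F [ 0.5  0.4 -0.9] T [0.05 0.04 0.01] op 85.4 gf 0.0 q7 0.69
```

```bash
python3 -m pendant '{"translation":[[-0.1,-0.3,0],[-0.4,-1.0,0],[-0.8,-1.9,0],[-1.2,-2.9,0.1],[-1.6,-3.9,0.2],[-2.0,-4.9,0.4],[-2.45,-5.9,0.6],[-2.9,-7.0,0.8],[-3.3,-7.8,0.95],[-3.43,-8.19,0.99]],"spin":[0,0,-0.1,-0.1,-0.2,-0.2,-0.3,-0.3,-0.37,-0.37]}' 1
python3 go.py 562 57 34 84.4; python3 pan.py
```

```text
time_s: 61.3
ee_pos: [0.5626, 0.0528, 0.1502]
tool_rot: [0.052, 0.999, -0.001, -0.0]
ft_force: [-0.7, 0.7, -0.3]
opening: 0.0001
gripper_force: 0.0
shift [0.025 0.109 2.904] spin -0.041
t 61.3 p [562.6  52.8 150.2] yaw 84.07 tilt [-0.0007 -0.0018] F [-0.7  0.7 -0.3] T [-0.05  0.01  0.01] op 0.1 gf 0.0 q7 1.37
pan rim 185 c [ 546.6 -137.1] size [ 35.1 125.2] ang 84.52 z med 52.6 [46.7 56. ]
```

```bash
python3 -m pendant '{"translation":[[0,0.05,0.3],[0,0.1,0.8],[0,0.1,1.4],[0,0.1,1.9],[0,0.1,2.4],[0,0.1,2.7],[0,0.1,2.85],[0,0.1,2.9],[0,0.1,2.9],[0,0.1,2.9]],"spin":[-0.04,-0.04,-0.04,-0.04,-0.04,-0.04,-0.04,-0.04,-0.04,-0.04]}'
python3 go.py 545 -116.5 34 84.4
python3 - <<'E'
from m import *
w=cam('wrist')['color']; b=cam('side')['color'][230:480,200:420]
im=np.zeros((375,800,3),np.uint8); im[:,:330]=cv2.resize(b,(330,375)); im[:300,400:]=cv2.resize(w,(400,300)); cv2.imwrite('pics/c7.png',im)
E
```

```text
time_s: 62.35
ee_pos: [0.5636, 0.0626, 0.0357]
tool_rot: [0.046, 0.999, 0.0, 0.001]
ft_force: [0.5, -0.8, -0.1]
opening: 0.0
gripper_force: 0.0
shift [ 0.05  -4.501  0.041] spin 0.036
t 62.35 p [563.6  62.6  35.7] yaw 84.69 tilt [0.0013 0.0004] F [ 0.5 -0.8 -0.1] T [ 0.02  0.02 -0.03] op 0.0 gf 0.0 q7 1.42
```

View pics/c7.png

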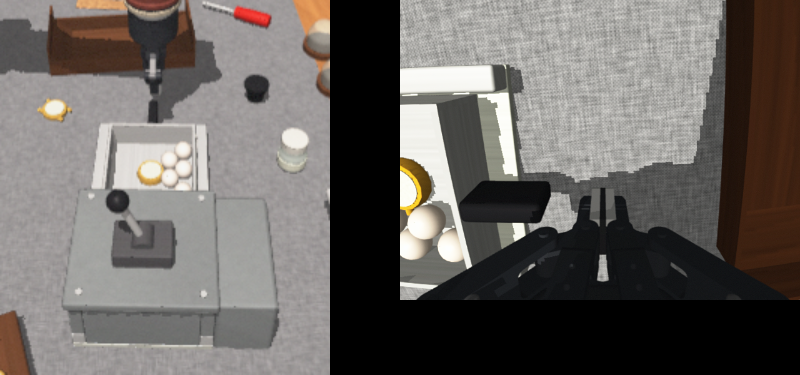

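The closed fingers (602,205) line up with the end of the black grip (548,200), and all five balls are in the pan. I'll push along the rails.

```bash
python3 -m pendant '{"translation":[[0,-0.05,0.04],[0,-0.13,0.04],[0,-0.23,0.04],[0,-0.35,0.04],[0,-0.47,0.04],[0,-0.59,0.04],[0,-0.72,0.04],[0,-0.85,0.04],[0,-0.98,0.04],[0,-1.12,0.04]],"spin":[0.03,0.03,0.03,0.03,0.03,0.03,0.03,0.03,0.03,0.03]}'
python3 -m pendant '{"translation":[[0,-0.14,0],[0,-0.28,0],[0,-0.42,0],[0,-0.56,0],[0,-0.7,0],[0,-0.84,0],[0,-0.98,0],[0,-1.12,0],[0,-1.26,0],[0,-1.4,0]],"spin":[0,0,0,0,0,0,0,0,0,0]}'
python3 go.py 543.5 -136 34 84.4
```

```text
time_s: 63.45
ee_pos: [0.5589, 0.0175, 0.0333]
tool_rot: [0.048, 0.999, 0.0, 0.0]
ft_force: [0.6, 1.7, 0.3]
opening: -0.0001
gripper_force: 1.0
time_s: 64.45
ee_pos: [0.5534, -0.0384, 0.0333]
tool_rot: [0.048, 0.999, -0.0, -0.0]
ft_force: [0.3, 2.3, 0.4]
opening: 0.0
gripper_force: 1.1
shift [ 0.011 -2.453 -0.017] spin 0.006
t 64.45 p [553.4 -38.4  33.3] yaw 84.45 tilt [-0.0001 -0.    ] F [0.3 2.3 0.4] T [ 0.38 -0.08  0.  ] op 0.0 gf 1.1 q7 1.6
```

```bash
python3 -m pendant '{"translation":[[0,-0.14,0],[0,-0.28,0],[0,-0.42,0],[0,-0.56,0],[0,-0.7,0],[0,-0.84,0],[0,-0.98,0],[0,-1.12,0],[0,-1.26,0],[0,-1.4,0]],"spin":[0,0,0,0,0,0,0,0,0,0]}'
python3 -m pendant '{"translation":[[0,-0.12,0],[0,-0.24,0],[0,-0.35,0],[0,-0.46,0],[0,-0.56,0],[0,-0.66,0],[0,-0.75,0],[0,-0.83,0],[0,-0.9,0],[0,-0.95,0]],"spin":[0,0,0,0,0,0,0,0,0,0]}'
python3 go.py 543.5 -136 34 84.4
python3 -m pendant '{"translation":[[0,-0.03,0],[0,-0.06,0],[0,-0.09,0],[0,-0.12,0],[0,-0.15,0],[0,-0.18,0],[0,-0.2,0],[0,-0.22,0],[0,-0.24,0],[0,-0.24,0]],"spin":[0,0,0,0,0,0,0,0,0,0]}'
python3 go.py
```

```text
time_s: 65.45
ee_pos: [0.548, -0.0941, 0.0333]
tool_rot: [0.048, 0.999, -0.0, -0.0]
ft_force: [0.5, 2.3, 0.5]
opening: -0.0002
gripper_force: 1.2
time_s: 66.45
ee_pos: [0.5443, -0.1318, 0.0333]
tool_rot: [0.049, 0.999, -0.0, -0.0]
ft_force: [0.8, 2.2, 0.9]
opening: -0.0
gripper_force: 1.2
shift [ 0.01  -0.107 -0.017] spin 0.004
t 66.45 p [ 544.3 -131.8   33.3] yaw 84.44 tilt [-0.0001 -0.0001] F [0.8 2.2 0.9] T [ 0.49 -0.13  0.05] op -0.0 gf 1.2 q7 1.79
time_s: 67.45
ee_pos: [0.5439, -0.1345, 0.0334]
tool_rot: [0.046, 0.999, 0.003, -0.001]
ft_force: [-3.1, 24.4, 10.5]
opening: -0.0002
gripper_force: 0.5
t 67.45 p [ 543.9 -134.5   33.4] yaw 84.74 tilt [-0.0013  0.0067] F [-3.1 24.4 10.5] T [ 3.34  0.6  -0.45] op -0.2 gf 0.5 q7 1.81
```

```bash
python3 -m pendant '{"translation":[[0,0.15,0],[0,0.4,0],[0,0.8,0],[0,1.1,-0.2],[0,1.2,-0.7],[0,1.2,-1.5],[0,1.2,-2.5],[0,1.2,-3.5],[0,1.2,-4.4],[0,1.2,-5.0]],"spin":[0,0,0,0,0,0,0,0,0,0]}'
python3 go.py
python3 - <<'E'
from m import *
for n in('top','side'):
    c=cam(n,n+'9.png'); P=cloud(c); hsv=cv2.cvtColor(c['color'],cv2.COLOR_BGR2HSV).astype(int); Z=P[...,2]
    ok=(c['depth']>0)
    t=np.radians(-5.6); q=P[...,:2]-[.538,-.1725]; X=q[...,0]*np.cos(t)+q[...,1]*np.sin(t); Y=-q[...,0]*np.sin(t)+q[...,1]*np.cos(t)
    m=ok&(abs(X)<.03)&(Y>-.03)&(Y<.08)&(Z>.03)&(Z<.065)&(hsv[...,2]<90)
    if m.sum()>5:
        b=big(m); print(n,b.sum(),'grip X',np.round(np.percentile(X[b],[2,50,98])*1000,1),'Y',np.round(np.percentile(Y[b],[2,98])*1000,1),'z',np.round(np.median(Z[b])*1000))
    m=ok&(abs(X)<.07)&(Y>-.05)&(Y<.02)&(Z>.045)&(Z<.06)&(hsv[...,2]>110)
    if m.sum()>5: print('rim Y max',np.round(np.percentile(Y[m],98)*1000,1),m.sum())
    m=ok&(abs(X)<.12)&(Y>-.2)&(Y<-.03)&(Z>.16)&(Z<.24)
    if m.sum()>5: b=big(m);print('lever', np.round(np.median(X[b])*1000),np.round(np.median(Y[b])*1000),np.round(np.median(P[b],0)*1000), 'zmax',np.round(Z[b].max()*1000), b.sum())
E
```

```text
time_s: 68.45
ee_pos: [0.5487, -0.0937, 0.2369]
tool_rot: [0.049, 0.999, -0.0, 0.002]
ft_force: [0.6, -0.7, -0.7]
opening: -0.0001
gripper_force: 0.0
t 68.45 p [548.7 -93.7 236.9] yaw 84.4 tilt [ 0.0035 -0.0004] F [ 0.6 -0.7 -0.7] T [ 0.06 -0.07 -0.  ] op -0.1 gf 0.0 q7 1.62
top 74 grip X [-5.9  0.1  7.2] Y [-24.6  -3.8] z 54.0
rim Y max 19.2 54
lever -19.0 -108.0 [ 509. -278.  204.] zmax 213.0 266
```

View pics/top9.png

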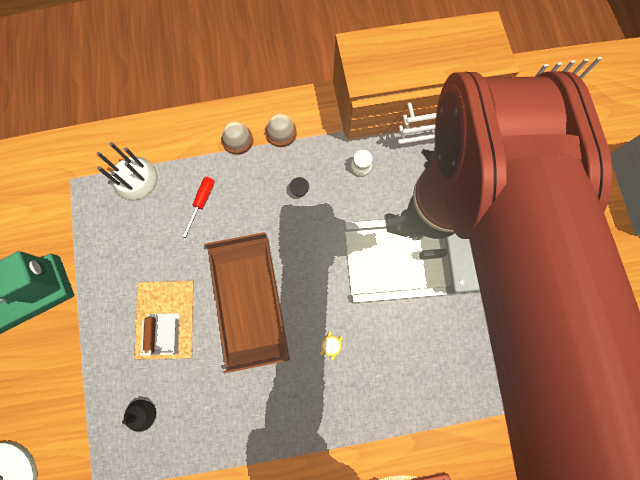

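The top view shows the pan under the hood with only its grip sticking out (421–445,253), the tray empty, and the scoop flat on its mat (160,332).

```bash
python3 - <<'E'
from m import *
c=cam('top'); 
t=np.radians(-5.6)
row=c['color'][253,405:460].max(-1); print(row)
for u in (419,420,421,446):
    p=onplane(c,u,253,.054)[0]; q=p[:2]-[.538,-.1725]; print(u,np.round(p*1000,1),'polY',round((-q[0]*np.sin(t)+q[1]*np.cos(t))*1000,1))
s=cam('side'); P=cloud(s); hsv=cv2.cvtColor(s['color'],cv2.COLOR_BGR2HSV)
m=(s['depth']>0)&(P[...,0]>.45)&(P[...,0]<.56)&(P[...,1]<-.23)&(P[...,1]>-.32)&(P[...,2]>.185)&(P[...,2]<.225)
b=big(m); rect(P[b],'leverball side'); v,u=np.nonzero(b); print(u.mean(),v.mean(), np.round(onplane(s,u.mean(),v.mean(),.196)*1000,1))
c0=np.load('top0.npy',allow_pickle=True).item(); P=cloud(c0); m=(c0['depth']>0)&(P[...,0]>.45)&(P[...,0]<.56)&(P[...,1]<-.23)&(P[...,1]>-.32)&(P[...,2]>.185)&(P[...,2]<.225)
b=big(m); rect(P[b],'leverball top'); v,u=np.nonzero(b); print(u.mean(),v.mean(),np.round(onplane(c0,u.mean(),v.mean(),.196)*1000,1))
E
```

```text
[255 255 255 255 255 255 255 208 193 190 192 191 193 193 161  93  97  97
 102 125 122 124 123 121 122 122 122 123 121  94  93  91  92  90  89  89
  87  87  85  85  85  86  91 102 134 177 201 209 207 208 209 211 211 209
 208]
419 [ 543.4 -142.1   54. ] polY 30.8
420 [ 543.  -144.1   54. ] polY 28.7
421 [ 542.6 -146.1   54. ] polY 26.7
446 [ 533.4 -196.1   54. ] polY -23.9
leverball side 204 c [ 505.4 -275.1] size [24.  23.1] ang 18.68 z med 206.0 [187.7 211.7]
278.0833333333333 364.01960784313724 [[ 505.1 -271.2  196. ]]
leverball top 188 c [ 502.8 -271.2] size [24.8 22.5] ang 40.79 z med 206.6 [195.6 211.8]
516.6702127659574 245.75531914893617 [[ 503.6 -274.   196. ]]
```

```bash
python3 - <<'E'
from m import *
t=np.radians(-5.6)
c0=np.load('top0.npy',allow_pickle=True).item()
for v in (260,262): print(v,c0['color'][v,328:364].max(-1))
c=cam('top')
for v in (251,255): print(v,c['color'][v,412:454].max(-1))
def py(c,u,v):
    p=onplane(c,u,v,.054)[0]; q=p[:2]-[.538,-.1725]; return round((-q[0]*np.sin(t)+q[1]*np.cos(t))*1000,1)
print([py(c0,u,261) for u in (333,334,335,336)])
# hood front edge: side and top
P=cloud(c0); q=P[...,:2]-[.538,-.1725]; X=q[...,0]*np.cos(t)+q[...,1]*np.sin(t); Y=-q[...,0]*np.sin(t)+q[...,1]*np.cos(t); Z=P[...,2]
m=(c0['depth']>0)&(abs(Z-.106)<.006)&(X>-.1)&(X<.17)&(Y<.02)&(Y>-.2); print('hood X',np.percentile(X[m],[.5,99.5])*1000,'Y',np.percentile(Y[m],[.5,99.5])*1000)
E
```

```text
260 [ 99 102 101 104 106 105 105  80  66  77  83  86  86  85  86  88  89  90
  91  92  91  94  93  95  97  97  98  99  98 101 101 104  76 228 246 242]
262 [131 100 101 103 102 103 105  82  64  83  97  96  96  92  91  89  85  84
  82  78  78  75  74  75  73  71  72  70  68  68  69  65  73 191 240 243]
251 [255 255 255 255 255 255 191 187 188 192  99  96 105 106 105 108 106 106
 106 106 106 107 103  88  89  88  88  89  86  84  84  84  83  81  84  93
 106 144 186 208 210 209]
255 [190 193 195 195 193 193 197 131  96  99  99 100 128 135 129 126 124 117
 112 110 106 105  99  88  89  86  87  86  86  87  84  83  81  89 106 110
  94 119 162 196 210 210]
[np.float64(205.0), np.float64(203.0), np.float64(201.0), np.float64(199.0)]
hood X [-85.38028737 148.65963878] Y [-170.83760316  -13.75972532]
```

```bash
python3 go.py 455 -270 237 84.4
```

```text
shift [ 1.878 -4.622 -0.1  ] spin 0.004
t 68.7 p [547.7 -93.3 232.9] yaw 84.43 tilt [-0.0006 -0.0002] F [ 0.2  0.6 -0.6] T [ 0.09 -0.   -0.02] op -0.0 gf 0.0 q7 1.62
```

```bash
python3 -m pendant '{"translation":[[0.1,-0.2,-0.1],[0.3,-0.7,-0.1],[0.6,-1.4,-0.1],[0.9,-2.1,-0.1],[1.2,-2.8,-0.1],[1.5,-3.5,-0.1],[1.7,-4.1,-0.1],[1.83,-4.5,-0.1],[1.88,-4.62,-0.1],[1.88,-4.62,-0.1]],"spin":[0,0,0,0,0,0,0,0,0,0]}'
python3 -m pendant '{"translation":[[0,0,0.1],[0,0,0.3],[0,0,0.6],[0,0,0.9],[0,0,1.15],[0,0,1.3],[0,0,1.33],[0,0,1.33],[0,0,1.33],[0,0,1.33]],"spin":[0,0,0,0,0,0,0,0,0,0]}'
python3 go.py 539.7 -278.2 184 84.4
```

```text
time_s: 69.7
ee_pos: [0.4546, -0.2704, 0.2369]
tool_rot: [0.049, 0.999, 0.0, -0.0]
ft_force: [0.9, 0.0, 0.2]
opening: 0.0001
gripper_force: 0.0
time_s: 70.7
ee_pos: [0.4556, -0.2701, 0.1846]
tool_rot: [0.048, 0.999, -0.0, 0.0]
ft_force: [-0.3, 0.0, -0.6]
opening: 0.0
gripper_force: 0.0
shift [-2.112  0.001  0.016] spin 0.005
t 70.7 p [ 455.6 -270.1  184.6] yaw 84.44 tilt [ 0.0008 -0.0002] F [-0.3  0.  -0.6] T [-0.04 -0.02 -0.01] op 0.0 gf 0.0 q7 2.0
```

```bash
python3 -m pendant '{"translation":[[-0.1,0,0],[-0.3,0,0],[-0.5,0,0],[-0.7,0,0],[-0.9,0,0],[-1.1,0,0],[-1.3,0,0],[-1.5,0,0],[-1.65,0,0],[-1.75,0,0]],"spin":[0,0,0,0,0,0,0,0,0,0]}'
python3 -m pendant '{"translation":[[-0.05,0,0],[-0.1,0,0],[-0.15,0,0],[-0.2,0,0],[-0.25,0,0],[-0.29,0,0],[-0.33,0,0],[-0.36,0,0],[-0.36,0,0],[-0.36,0,0]],"spin":[0,0,0,0,0,0,0,0,0,0]}'
python3 go.py 539.7 -278.2 184 84.4
```

```text
time_s: 71.7
ee_pos: [0.5256, -0.2767, 0.184]
tool_rot: [0.048, 0.999, -0.0, -0.0]
ft_force: [-1.4, 0.5, -0.9]
opening: -0.0001
gripper_force: 0.4
time_s: 72.7
ee_pos: [0.5396, -0.2781, 0.1843]
tool_rot: [0.048, 0.999, -0.0, 0.0]
ft_force: [-0.7, 0.4, 0.2]
opening: -0.0001
gripper_force: 0.1
shift [-0.003 -0.002  0.007] spin 0.006
t 72.7 p [ 539.6 -278.1  184.3] yaw 84.45 tilt [ 0.0004 -0.0001] F [-0.7  0.4  0.2] T [ 0.03 -0.01 -0.  ] op -0.1 gf 0.1 q7 2.02
```

```bash
python3 -m pendant '{"translation":[[-0.03,0,0.02],[-0.06,0,0.04],[-0.09,0,0.06],[-0.12,0,0.08],[-0.15,0,0.1],[-0.18,0,0.12],[-0.21,0,0.12],[-0.24,0,0.12],[-0.24,0,0.12],[-0.24,0,0.12]],"spin":[0,0,0,0,0,0,0,0,0,0]}'
python3 go.py
python3 - <<'E'
from m import *
cam('side','s10.png'); s=np.array(cam('side')['color'])[330:470,220:400]; w=cam('wrist')['color']
im=np.zeros((300,800,3),np.uint8); im[:280,:360]=cv2.resize(s,(360,280)); im[:,400:]=cv2.resize(w,(400,300)); cv2.imwrite('pics/c10.png',im)
E
```

```text
time_s: 73.7
ee_pos: [0.5436, -0.2789, 0.1788]
tool_rot: [0.05, 0.999, 0.002, -0.005]
ft_force: [-25.4, 7.5, 16.1]
opening: -0.0
gripper_force: 13.2
t 73.7 p [ 543.6 -278.9  178.8] yaw 84.32 tilt [-0.01    0.0038] F [-25.4   7.5  16.1] T [1.55 5.21 0.11] op -0.0 gf 13.2 q7 2.03
```

View pics/c10.png

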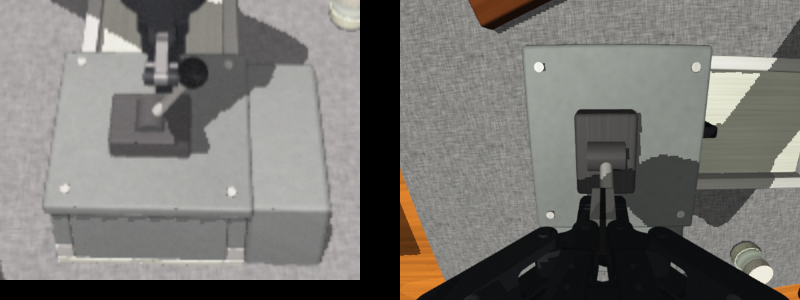

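The lever now leans to +x, ball at (193,72) in the side crop, and the force shows it against its stop.

```bash
python3 -m pendant '{"translation":[[0.2,0,-0.05],[0.5,0,-0.1],[0.9,0,-0.2],[1.3,0,-0.4],[1.6,0,-0.8],[1.8,0,-1.3],[1.9,0,-1.9],[1.9,0.5,-2.4],[1.9,1.2,-2.8],[1.9,1.8,-3.0]],"spin":[0,0,0,0,0,0,0,0,0,0]}'
python3 -m pendant '{"translation":[[0,0.5,0],[0,1.3,0],[0,2.2,0],[0,3.1,0],[0,4.0,0],[0,4.8,0],[0,5.4,0],[0,5.8,0],[0,5.9,0],[0,5.9,0]],"spin":[0,0,0,0,0,0,0,0,0,0]}'
python3 go.py
python3 - <<'E'
from m import *
t=np.radians(-5.6)
for n in('side','top'):
    s=cam(n,n+'11.png'); P=cloud(s); q=P[...,:2]-[.538,-.1725]; X=q[...,0]*np.cos(t)+q[...,1]*np.sin(t); Y=-q[...,0]*np.sin(t)+q[...,1]*np.cos(t); Z=P[...,2]
    m=(s['depth']>0)&(abs(X)<.07)&(abs(Y+.105)<.03)&(Z>.18)&(Z<.225)
    if m.sum()>10: b=big(m); print(n,b.sum(),'ball X',np.round((X[b].min()+X[b].max())*500,1),'Y',np.round(np.median(Y[b])*1000,1),'zmax',np.round(Z[b].max()*1000,1))
E
```

```text
time_s: 74.85
ee_pos: [0.4806, -0.1993, 0.3012]
tool_rot: [0.049, 0.999, -0.0, 0.002]
ft_force: [0.4, -0.5, -0.0]
opening: 0.0002
gripper_force: 0.0
time_s: 75.85
ee_pos: [0.5031, 0.0344, 0.2993]
tool_rot: [0.048, 0.999, -0.0, 0.0]
ft_force: [0.3, -0.3, -0.5]
opening: 0.0002
gripper_force: 0.0
t 75.85 p [503.1  34.4 299.3] yaw 84.45 tilt [ 0.0002 -0.0003] F [ 0.3 -0.3 -0.5] T [-0.04  0.02  0.08] op 0.2 gf 0.0 q7 1.32
side 209 ball X 38.9 Y -108.8 zmax 208.5
top 127 ball X 37.4 Y -102.8 zmax 209.1
```

View pics/side11.png

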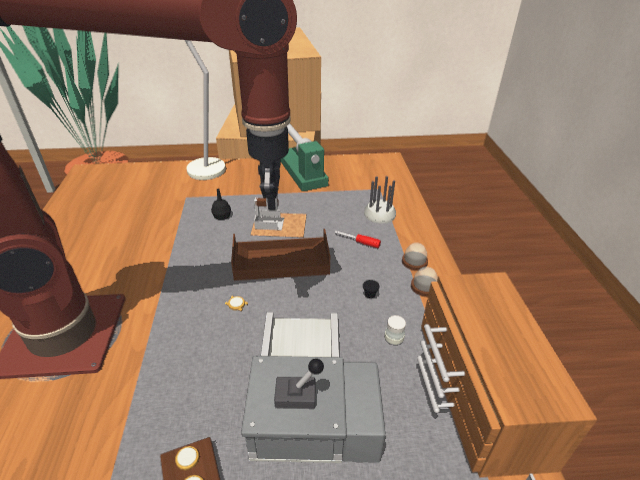

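View pics/top11.png

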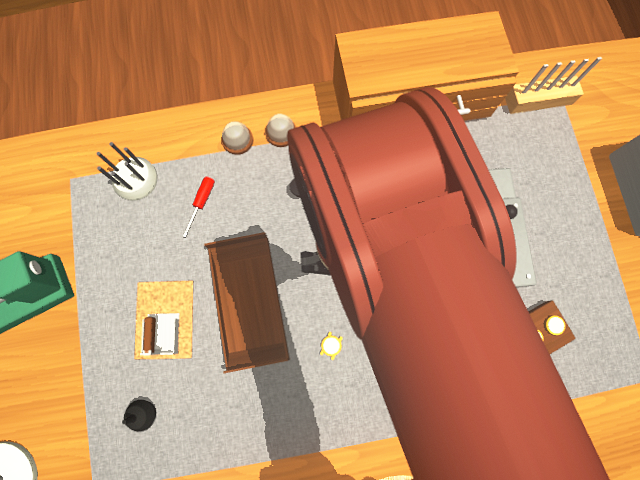

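The lever ball is over at polisher x +38 mm, side view (316,366). The tray is empty, the scoop stands level on its mat, and the pan is home. Handing in.

```bash
python3 -c "from bench import job_done; print(job_done())"
```

```text
the job is handed in; nothing more can be done
None
```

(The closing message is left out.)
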